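Shut the pin case and hold the titanium pin down in the vee blocks

TASK

One hollow titanium pin has been taken out of its lined case and lies on the rubber mat for inspection. First lower the case's hinged lid fully shut over the pins that stay, without slamming it; then pick up the pin, lower it lengthways into the pair of vee blocks, centred so that both blocks carry it, and press it down lightly but firmly (about 10 to 15 N, never hard) so that it bears on both sloping faces of the vee. Finish while the fingers are still holding it pressed down there: do not let go or back off at the end, and leave the other things on the bench where they are.

Things in the scene. Friction and masses are not known exactly. Their poses are not given: they have to be found in the camera images.
- lid (a joint): angle of the case's lid, rad: 0 fully shut, 1.57 upright, grows as it opens. Stiff friction hinge: the lid stays where it is left and needs about 2 to 3 N at its free edge to move
- case: fixed grey plastic case, 150 (its x) x 180 (its y) x 50 mm high, foam inside with two more such pins in two of its three troughs (these stay). Origin: centre of its underside, z up. Its lid is hinged along the rim on its +x side (away from the robot), a plain flat plate that swings up and away from -x. Lid shut, its top is 58 mm above the bench
- lid_hinge (a point): middle of the lid's hinge axis, 50 mm above the bench (at x +75 mm of the case); the axis runs along the case's y. Axes as the case
- lid_edge (a point): middle of the free edge of the lid on its outer (upper) face: turns with the lid, 150 mm from the hinge and 8 mm above the lid's underside (which holds the hinge axis); z is the outer face's normal. The lid plate is 150 x 180 x 8 mm; a steel tab 40 mm wide sticks out 11 mm beyond the middle of the free edge
- pin_mid (a point): centre of the hollow titanium pin, on its axis, half-way along: plain cylinder 28 mm outside diameter, 130 mm long, about 0.24 kg, groove near each end. Its y axis is the pin's axis (x and z turn as it rolls). At the start it lies loose on the mat, centre 17 mm above the bench, and can roll
- mat: fixed thin rubber mat 160 (x) x 180 (y) x 3 mm on which the pin lies. Origin: centre of its underside
- vee: fixed fixture: a matched pair of steel vee blocks on a dark base plate 100 (x) x 150 (y) x 12 mm. Origin: centre of the plate's underside, z up. The 90-degree vee runs along y. Each block is 70 mm wide (x), 28 mm long (y) and stands from the plate to 56 mm above the bench; the block centres are at y = -42 and +42 mm, so there is a free gap 56 mm long between them where fingers can reach down beside the pin to the plate
- seat (a point): where the pin's centre comes when it is seated and centred in the vee: on the vee's middle plane, 56 mm above the bench, midway between the blocks; y runs along the vee. The sloping faces reach 20 mm to each side, level with this point at the top
- flank_near: the sloping faces on the -x side of the vee (both blocks), fixed part of the fixture; same origin and axes as the fixture
- flank_far: the sloping faces on the +x side of the vee (both blocks), fixed part of the fixture; same origin and axes as the fixture
- dish_a: white ceramic sorting dish, 76 mm across, 24 mm high; bystander
- dish_b: the same kind of dish; bystander
- chaser: steel thread chaser like a short tap, 100 mm long, 12 mm thick, lying; bystander
- plug_gauge: double-ended plug gauge with hexagonal aluminium handle, 100 mm long, 14 mm thick, lying; bystander
- collar: short titanium pin collar, a ring 32 mm across and 20 mm high standing on its face; bystander
- cleco_plier: cleco plier with two knurled aluminium handles, 165 mm long, 14 mm thick, lying; bystander
- screwdriver: screwdriver, 170 mm long, lying; bystander
Not all that is in view belongs to the job. There is more than one size of the part that bears pin_mid; the job needs the middle-sized.

How it is judged:
On the way, in this order (a step that is already met when the one before it is completed fails the run):
1. the case's lid is fully shut (within 0.03 rad), the pin not yet lifted (value of joint lid below 0.03 rad and height (world z) of pin_mid below 0.03 m), for 0.2 s.
2. the pin is lifted clear of the bench (centre above 75 mm) (height (world z) of pin_mid above 0.075 m), for 0.1 s.
At the end, for the whole second after the job is handed in: Lid shut within 0.03 rad; pin seated in the vee: axis within 2 mm sideways, 2 mm high or 2.5 mm low, 0.035 rad, centred along it within 10 mm; over 3 N on the near and over 3 N on the far sloping faces; the fingers still hold or press the pin with over 3 N (value of joint lid below 0.03 rad and x of pin_mid in the frame of seat between -0.002 and 0.002 m and z of pin_mid in the frame of seat between -0.0025 and 0.002 m and y of pin_mid in the frame of seat between -0.01 and 0.01 m and angle between the y axis of pin_mid and the y axis of seat, either way round below 0.035 rad and contact force between pin and flank_near above 3 N and contact force between pin and flank_far above 3 N and contact force between the fingers and pin above 3 N); the arm keeps its last pose, push and grip.
It fails at once if the lid is slammed (its last 0.2 rad faster than 3 rad/s) (value of joint lid below 0.2 rad and velocity of joint lid below -3 rad/s).
It fails at once if the pin is dropped or struck into the vee (faster than 0.35 m/s within 30 mm of its seat) (distance between pin_mid and seat below 0.03 m and linear speed of pin above 0.35 m/s).
It fails at once if the pin is pressed hard, over 50 N on one side of the vee (contact force between pin and flank_near above 50 N or contact force between pin and flank_far above 50 N).
It fails at once if another thing on the bench is shifted by more than 25 mm (distance of any of dish_a, dish_b, chaser, plug_gauge, collar, cleco_plier, screwdriver from where it was at the start of the episode above 0.025 m).
It also fails if it takes over 70 s, if anything falls off the work surface, if the arm or the gripper's body presses on something with over 40 N, if the wrist force passes 120 N, or if a joint passes its speed limit or range.

ROBOT

A 7-joint arm with a two-finger parallel gripper is mounted at the origin on the work surface. World frame = base frame: x ahead of the robot, y to its left, z up, the work surface at z = 0. Lengths are in m, angles in rad, forces in N, time in s.
With the tool pointing down it reaches from about 0.425 to 0.925 m from the base axis. Payload 6.8 kg.
Tool frame: the origin (TCP) lies at the very end of the fingers, on their centre line; the grasp point (between the pads) lies 19 mm behind it (hold_point_z is the distance from the TCP to the grasp point, in m); z points along the fingers, y is the direction in which the jaws open and shut (so a half turn about z gives the same grasp; the last joint's range is limited). The gripper opens to 85 mm and grips with 20 to 120 N. Pads are 22 mm wide; open, the fingers measure 114 mm over their backs; the gripper's body (76 mm by 85 mm) begins 54 mm behind the grasp point. The pads swing forward as they close: fully open they stand 13 mm farther back than shut.
Start: joints at [-1.301, 0.477, 0.022, 1.555, -0.011, 1.109, -0.083], TCP at [0.249, 0.627, 0.209] pointing down, gripper open.
Joint ranges: [-2.96, 2.96], [-0.34, 2.1], [-1.41, 1.46], [0.24, 2.44], [-1.37, 4.51], [0.17, 1.92], [-2.96, 2.96]. Speed limits (rad/s): [2.39, 2.39, 3.14, 3.14, 3.14, 3.14, 3.14].

INTERFACE

Orientations are given as a unit quaternion [w, x, y, z].
In Python, from station import get_obs, read_camera, calibration, hand_in, regions_of, hold_point_z gives the robot as it stands.
- The arm moves only by the tool send_rows, never from a script. Its argument "motion" is text: rows parted by semicolons, each of 7 numbers parted by spaces: the shift along the world's x, y, z in cm, then the turn, a rotation vector about the world's x, y, z in degrees, then the closure, from 0 (fully open) to 1 (shut). In form: dx dy dz rx ry rz fingers; .... A call has 1 to 20 rows; each row shifts and turns the pose as measured when the row begins; what a row does not reach is not made up. A row lasts 1/12 s, in which the tool goes at most 41.7 mm and 7.16 degrees, less where a joint would pass 70% of its speed; a pose out of reach is approached as far as the arm can. A call is refused whole if a number of a shift passes 4.17 or a number of a turn 7.16, either way. A call with a gripper value outside its range is refused whole. The fingers move at their own pace and stop on an object; "newtons" is the grip in N (left out, the last holds). Time passes only in rows, so rows that do not move let the fingers close. It gives the time, the measured TCP pose, the force and the opening at its end, in the units of the state.
- get_obs(): the state, without advancing time (a new reading comes with each control period).
- read_camera(name): name is "scene" or "side" or "wrist"; returns the picture (400x640x3 uint8, red, green, blue); there is no depth.
- calibration(name): a dict with "mtx" (3x3 intrinsics, pixels), "R" (3x3) and "t" (3): a world point X has camera coordinates R X + t; the wrist camera has in their place "hand_eye" (4x4, takes a point from camera to tool coordinates, whose origin is the TCP and whose axes are the flange's). Camera axes: x right, y down, z forward; pixel columns grow to the right and rows downward; lengths in m; the calibration is good to about 2 mm. A picture is of the moment at which its call begins: read the wrist's pose just before it. calibration takes no time and is no camera call.
- hand_in(): hands the job in, once; it reports no verdict.
Trained networks look in the newest picture that a camera, given by its name, has taken for a name from the list of things; names that differ only in an ending like _2 or _b are one class to them, and where a whole thing is asked for, a point or a joint stands for the part that bears it (a point fixed in the world has none). Each returns a list of dicts, best first, with "conf" (0 to 1); they miss things now and then, are a little off and sometimes report something else, mostly with a low value. They report only what shows in the picture. A call takes as long as a camera call. They do not tell look-alikes from the thing itself.
- regions_of(thing, camera): "region" (400x640 bool, what is visible of it) and "point" ([column, row] in pixels, amid what is visible of it).
The state is a dict: "t": time; "q": joint angles; "joint_vel": joint speeds; "joint_torque": joint torques, N m; "eef_pos": TCP position; "tool_rot": TCP orientation; "contact_force": force on the tool from outside, world axes, zero at the start; "torque": the same for the moment, N m; "gripper_width": opening from 0.0 (shut) to 1.0 (fully open).
Only numpy, scipy, OpenCV 4.12 (cv2) and the standard library are available. Lean on these libraries where they do the work, as an engineer would, in place of code of your own. Each camera call takes 0.05 s, during which the arm holds its last target.

## Working session

There is one attempt and no reset: what is moved stays moved. The work goes in short steps, Python scripts to look and compute and a tool call to move; the robot and the scene stay as the last step left them, time stands still between calls to the robot, and variables do not carry over. Pictures are saved under pics/ and viewed, and the job is handed in when it is done.

Besides the shell and the picture viewer there is one more tool, called after "Emit:" as name(argument=value, ...) on one line, values as JSON. send_rows: Moves the arm, as the interface text tells. Its arguments: {"type":"object","properties":{"motion":{"type":"string"},"newtons":{"type":"number"}},"required":["motion"]}

```bash
mkdir -p pics; ls; python3 - <<'E'
from station import *
import cv2,numpy as np
o=get_obs();print({k:np.round(v,3).tolist() for k,v in o.items()})
print(hold_point_z)
for n in("scene","side","wrist"):
    im=read_camera(n);cv2.imwrite(f"pics/{n}0.png",im[:,:,::-1]);c=calibration(n);print(n,{k:np.round(v,4).tolist() for k,v in c.items()})
E
```

```text
pics
{'t': 0.0, 'q': [-1.301, 0.478, 0.022, 1.556, -0.011, 1.109, -0.083], 'joint_vel': [-0.001, -0.0, -0.0, -0.002, -0.0, -0.0, 0.0], 'joint_torque': [-0.0, -59.644, 1.608, -28.119, 0.013, 0.009, 0.0], 'eef_pos': [0.249, 0.627, 0.208], 'tool_rot': [-0.0, 0.188, 0.982, -0.001], 'contact_force': [-0.184, 0.599, -0.483], 'torque': [-0.039, 0.039, -0.06], 'gripper_width': 1.004}
0.0187
scene {'mtx': [[464.1293, 0.0, 319.2367], [0.0, 464.1293, 193.3193], [0.0, 0.0, 1.0]], 'R': [[-0.7456, 0.6664, 0.0064], [0.5314, 0.6003, -0.5977], [-0.4021, -0.4422, -0.8017]], 't': [0.372, -0.3358, 1.623]}
side {'mtx': [[385.1425, 0.0, 317.4564], [0.0, 385.1425, 203.3791], [0.0, 0.0, 1.0]], 'R': [[0.7718, -0.6358, -0.0074], [-0.4735, -0.567, -0.6741], [0.4244, 0.5237, -0.7386]], 't': [-0.3588, 0.3818, 1.0931]}
wrist {'mtx': [[281.7723, 0.0, 316.5494], [0.0, 281.7723, 199.7676], [0.0, 0.0, 1.0]], 'hand_eye': [[-0.0007, -0.9658, -0.2592, 0.0659], [1.0, -0.0006, -0.0004, 0.0002], [0.0002, -0.2592, 0.9658, -0.1658], [0.0, 0.0, 0.0, 1.0]]}
```

View pics/scene0.png

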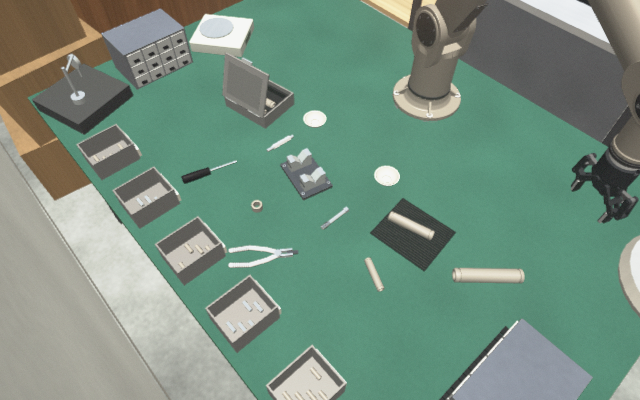

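View pics/side0.png

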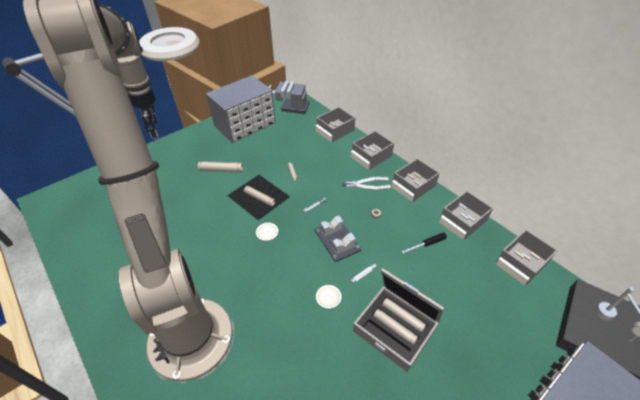

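View pics/wrist0.png

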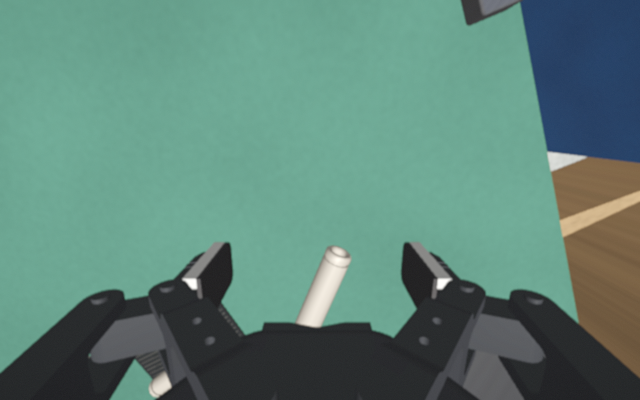

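The scene shows three loose pins: on the mat at (411,225), a larger one at (488,275) and a smaller one at (374,273), plus two in the case at about (265,100). I choose the one on the mat, which is middle-sized. Next I'll measure things with the networks.

```bash
cat > h.py <<'E'
from station import *
import cv2,numpy as np
from scipy.optimize import least_squares
def cam(n):
    c=calibration(n);return c["mtx"],np.array(c["R"]),np.array(c["t"])
def bp(n,uv,z):
    K,R,t=cam(n);d=R.T@np.linalg.solve(K,[uv[0],uv[1],1.]);o=-R.T@t
    return o+d*(z-o[2])/d[2]
def pr(n,X):
    K,R,t=cam(n);c=np.atleast_2d(X)@R.T+t;p=c@np.array(K).T;return p[:,:2]/p[:,2:]
E
python3 - <<'E'
from h import *
Z=dict(case=.03,lid=.1,pin_mid=.017,mat=.003,vee=.03,dish_a=.012,chaser=.006,plug_gauge=.007,collar=.01,cleco_plier=.007,screwdriver=.01)
for n in("scene","side"):
    im=read_camera(n)
    out=im.copy()
    for k,z in Z.items():
        for i,r in enumerate(regions_of(k,n)[:4]):
            m=r["region"].astype(np.uint8)
            np.save(f"pics/m_{n}_{k}_{i}.npy",m)
            print(n,k,i,round(r["conf"],2),np.round(r["point"]),m.sum(),np.round(bp(n,r["point"],z),3)[:2])
    x=[im[60:300,170:490],im[130:390,180:500]][n=="side"]
    cv2.imwrite(f"pics/{n}z.png",cv2.resize(x[:,:,::-1],None,fx=2.4,fy=2.3,interpolation=cv2.INTER_CUBIC))
E
```

```text
scene case 0 0.77 [254.  93.] 3212 [ 0.456 -0.383]
scene lid 0 0.56 [245.  84.] 1995 [ 0.495 -0.368]
scene pin_mid 0 0.98 [487. 276.] 1020 [0.418 0.559]
scene pin_mid 1 0.77 [376. 273.] 278 [0.628 0.363]
scene pin_mid 2 0.65 [412. 227.] 509 [0.451 0.332]
scene mat 0 0.63 [416. 238.] 2637 [0.461 0.357]
scene vee 0 0.85 [307. 177.] 1495 [0.561 0.013]
scene vee 1 0.36 [314. 120.] 297 [ 0.386 -0.15 ]
scene dish_a 0 0.76 [386. 177.] 357 [0.373 0.158]
scene dish_a 1 0.56 [305. 175.] 1443 [ 0.549 -0.006]
scene dish_a 2 0.51 [313. 119.] 301 [ 0.375 -0.171]
scene chaser 0 0.69 [331. 217.] 145 [0.592 0.154]
scene chaser 1 0.42 [313. 119.] 306 [ 0.37  -0.174]
scene plug_gauge 0 0.58 [281. 142.] 131 [ 0.515 -0.165]
scene plug_gauge 1 0.35 [252.  92.] 3303 [ 0.444 -0.415]
scene cleco_plier 0 0.59 [260. 258.] 745 [0.822 0.123]
scene screwdriver 0 0.61 [198. 173.] 338 [ 0.787 -0.229]
side case 0 0.93 [396. 320.] 4972 [ 0.472 -0.342]
side lid 0 0.81 [413. 293.] 1160 [ 0.535 -0.333]
side pin_mid 0 0.72 [266. 196.] 241 [0.469 0.31 ]
side pin_mid 1 0.59 [216. 168.] 400 [0.404 0.565]
side pin_mid 2 0.55 [292. 172.] 79 [0.625 0.35 ]
side pin_mid 3 0.47 [335. 238.] 239 [ 0.54  -0.003]
side mat 0 0.88 [260. 201.] 1154 [0.443 0.315]
side vee 0 0.79 [341. 239.] 1185 [ 0.546 -0.026]
side vee 1 0.58 [412. 294.] 1123 [ 0.572 -0.316]
side dish_a 0 0.62 [329. 295.] 448 [ 0.384 -0.152]
side plug_gauge 0 0.49 [362. 274.] 121 [ 0.518 -0.16 ]
side collar 0 0.55 [375. 213.] 63 [ 0.726 -0.008]
side cleco_plier 0 0.85 [368. 184.] 307 [0.815 0.118]
side screwdriver 0 0.72 [436. 238.] 142 [ 0.809 -0.221]
side screwdriver 1 0.57 [342. 233.] 236 [0.575 0.001]
```

View pics/scenez.png

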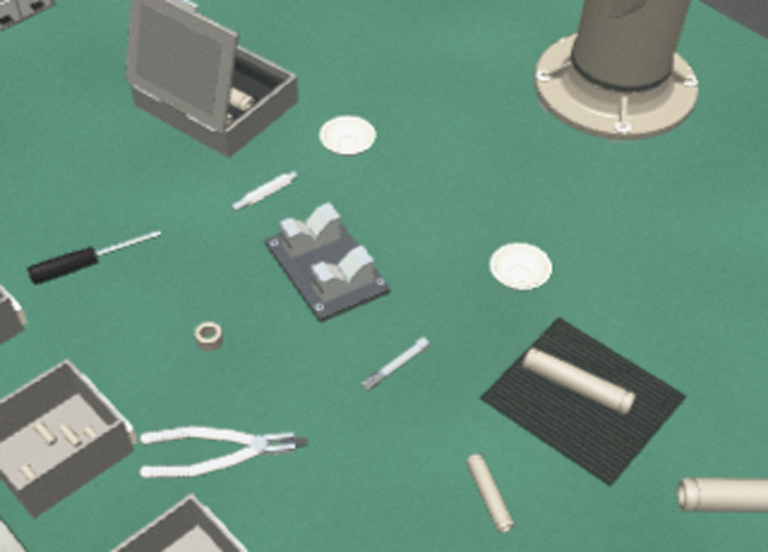

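View pics/sidez.png

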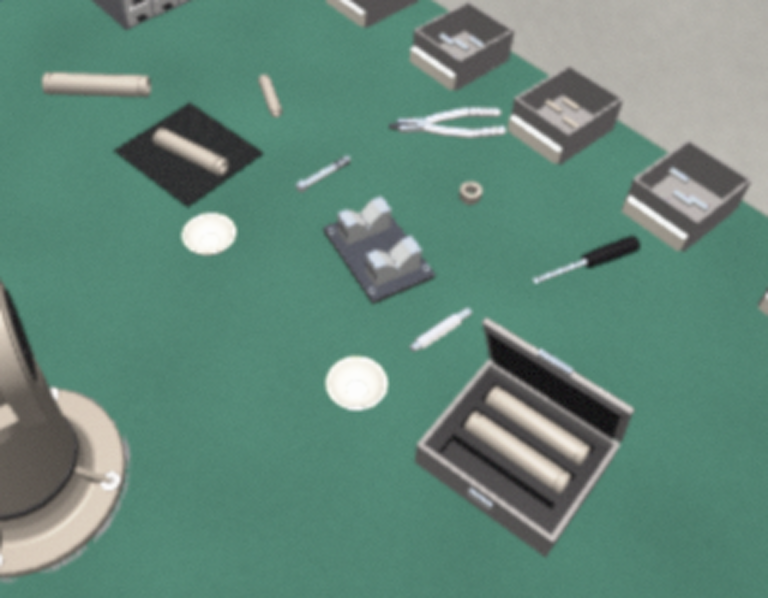

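```bash
python3 - <<'E'
import cv2
def z(n,x,y,w,h,f,o):
    im=cv2.imread(f"pics/{n}0.png")[y:y+h,x:x+w]
    im=cv2.resize(im,None,fx=f,fy=f,interpolation=cv2.INTER_CUBIC)
    for i in range(0,w,10): cv2.putText(im,str(x+i),(i*f,8),0,.3,(0,0,255)); cv2.line(im,(i*f,10),(i*f,14),(0,0,255))
    for i in range(0,h,10): cv2.putText(im,str(y+i),(0,i*f+3),0,.3,(0,255,255)); cv2.line(im,(20,i*f),(24,i*f),(0,0,255))
    cv2.imwrite(f"pics/{o}.png",im)
z("scene",215,45,90,85,7,"c1"); z("side",345,265,105,100,6,"c2")
z("scene",270,135,70,70,8,"v1"); z("side",305,210,65,55,9,"v2")
z("scene",365,195,95,80,7,"p1"); z("side",220,170,75,50,9,"p2")
E
```

```text
(no output)
```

View pics/c1.png

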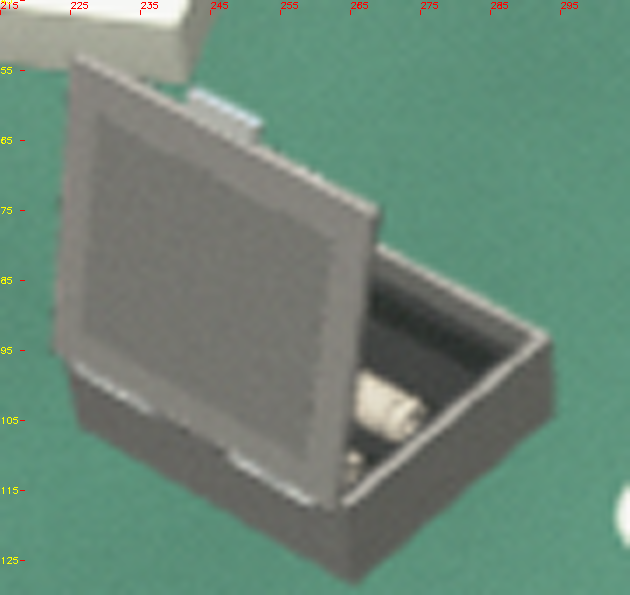

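View pics/c2.png

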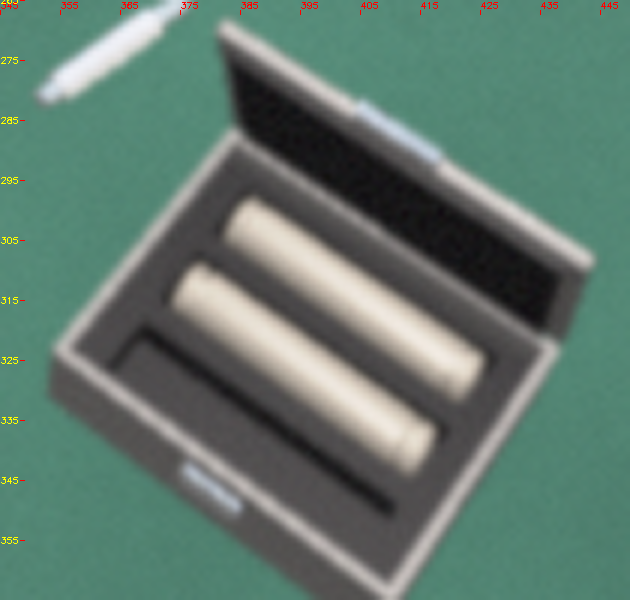

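View pics/v1.png

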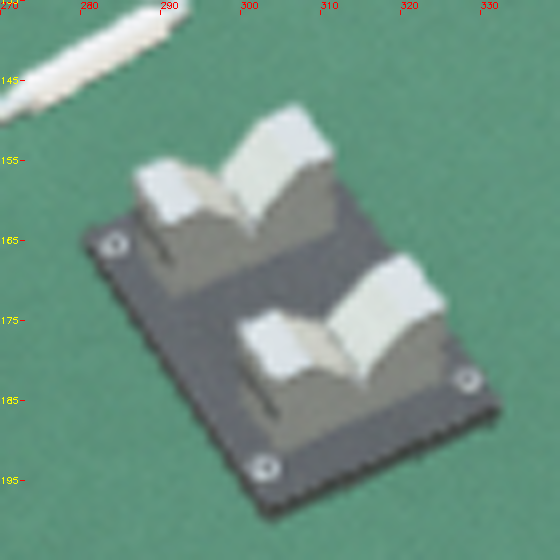

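View pics/v2.png

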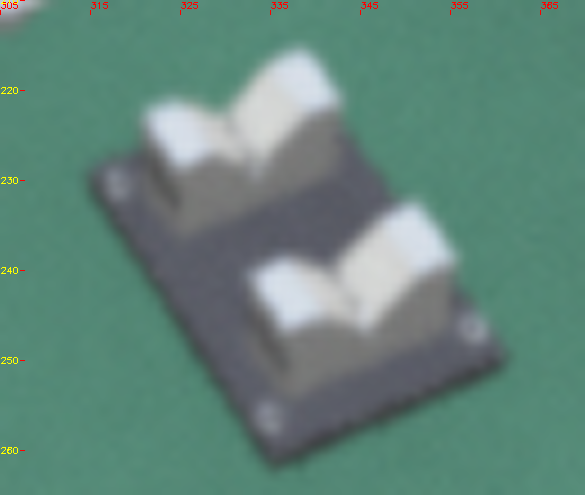

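View pics/p1.png

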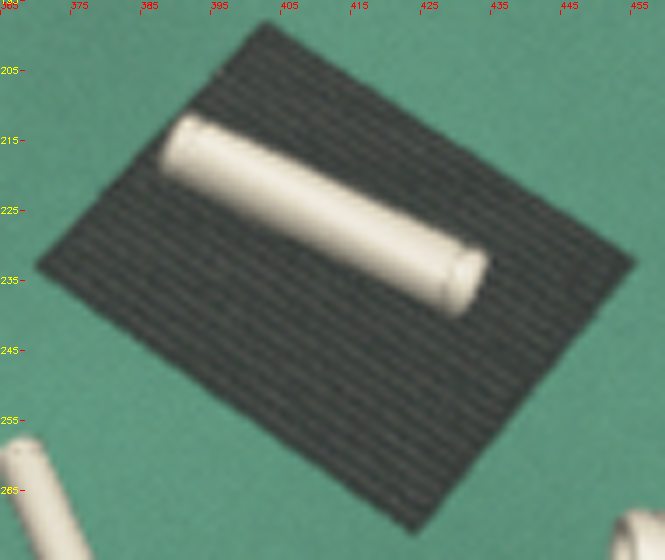

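View pics/p2.png

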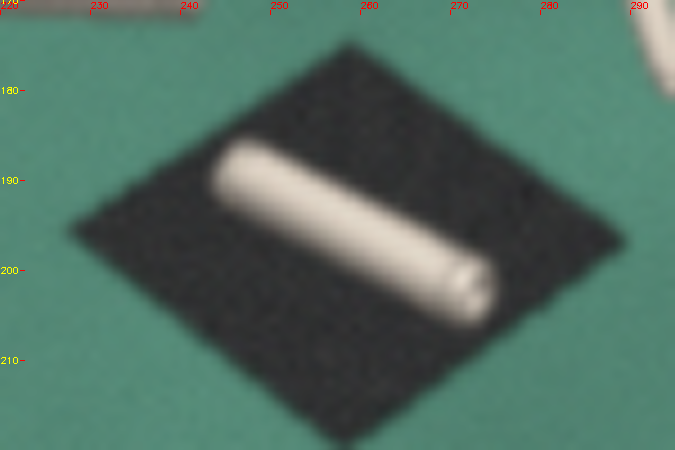

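```bash
cat > fit.py <<'E'
from h import *
def P(n,f,ox,oy,L): return [(n,(a/f+ox-.0,b/f+oy-.0),X) for (a,b),X in L]
def w(p,X):
    c,s=np.cos(p[2]),np.sin(p[2]);X=np.array(X)
    return np.array([p[0]+c*X[0]-s*X[1],p[1]+s*X[0]+c*X[1],X[2]])
def lidp(p,u,y,out):
    a=p[3];return [.075-u*np.cos(a)+out*np.sin(a),y,.05+u*np.sin(a)+out*np.cos(a)]
def fit(obs,p0):
    def r(p): return np.concatenate([(pr(n,w(p,X(p) if callable(X) else X))[0]-np.array(uv)) for n,uv,X in obs])
    s=least_squares(r,p0,loss="soft_l1");e=r(s.x).reshape(-1,2)
    return s.x,e
if __name__=="__main__":
    case=P("scene",7,215,45,[((550,335),(-.075,.09,.05)),((553,415),(-.075,.09,0)),((353,583),(.075,.09,0)),((82,428),(.075,-.09,0)),
     ((75,55),lambda p:lidp(p,.15,-.09,.008)),((378,205),lambda p:lidp(p,.15,.09,.008)),((55,345),lambda p:lidp(p,0,-.09,.008)),((330,505),lambda p:lidp(p,0,.09,.008))])
    case+=P("side",6,345,265,[((62,348),(-.075,.09,.05)),((233,135),(.075,.09,.05)),((555,350),(.075,-.09,.05)),((392,597),(-.075,-.09,.05)),
     ((220,22),lambda p:lidp(p,.15,.09,.004)),((595,262),lambda p:lidp(p,.15,-.09,.004))])
    x,e=fit(case,[.45,-.35,0,1.5]);print("case",np.round(x,4));print(np.round(e,1).tolist())
    m=1e-3
    v=P("scene",8,270,135,[((a,b),np.array(X)*m) for a,b,X in [(85,235,(50,-75,12)),(270,515,(50,75,12)),(497,410,(-50,75,12)),(275,380,(35,56,56)),(240,322,(35,28,56)),(445,300,(-35,56,56)),(408,255,(-35,28,56)),(168,222,(35,-28,56)),(135,170,(35,-56,56)),(332,152,(-35,-28,56)),(298,103,(-35,-56,56)),(362,385,(0,56,36)),(252,232,(0,-28,36))]])
    v2=P("side",9,305,210,[((a,b),np.array(X)*m) for a,b,X in [(90,172,(-50,75,12)),(275,460,(-50,-75,12)),(505,355,(50,-75,12)),(285,328,(-35,-56,56)),(250,275,(-35,-28,56)),(457,262,(35,-56,56)),(415,205,(35,-28,56)),(180,165,(-35,28,56)),(145,110,(-35,56,56)),(340,100,(35,28,56)),(302,50,(35,56,56)),(365,328,(0,-56,36))]])
    for o in (v+v2,v,v2):
        x,e=fit(o,[.55,0,0]);print("vee",np.round(x,4),np.abs(e).mean(0).round(2))
    p1=P("scene",7,365,195,[((176,137),(0,-.065,.017)),((472,287),(0,.065,.017))])
    p2=P("side",9,220,170,[((230,164),(0,.065,.017)),((482,295),(0,-.065,.017))])
    for o in(p1+p2,p1,p2):
        x,e=fit(o,[.45,.32,0.]);print("pin",np.round(x,4),e.round(1).tolist())
E
python3 fit.py
```

```text
case [ 0.4564 -0.3519  0.1868  1.267 ]
[[0.2, -0.1], [0.3, -0.3], [-0.0, 0.4], [-0.8, -0.6], [-1.0, -0.6], [-1.0, 0.9], [-0.9, 0.7], [0.3, 1.2], [-1.9, 0.3], [-0.4, -1.1], [0.8, -0.3], [-0.1, 1.3], [-0.3, 0.2], [-0.7, 0.4]]
vee [ 0.5458 -0.0077 -0.2182] [0.35 0.43]
vee [ 0.5458 -0.0066 -0.2191] [0.25 0.57]
vee [ 0.546  -0.0089 -0.2229] [0.3  0.21]Traceback (most recent call last):
  File "fit.py", line 26, in <module>
    x,e=fit(o,[.45,.32,0.]);print("pin",np.round(x,4),e.round(1).tolist())
        ~~~^^^^^^^^^^^^^^^^
  File "fit.py", line 10, in fit
    s=least_squares(r,p0,loss="soft_l1");e=r(s.x).reshape(-1,2)
    return func(*args, **kwargs)
    result = trf(vector_fun.fun, vector_fun.jac, x0, f0, J0, lb, ub, ftol, xtol,
                 gtol, max_nfev, x_scale, loss_function, tr_solver,
                 tr_options.copy(), verbose, callback=callback_wrapped)
    return trf_no_bounds(
        fun, jac, x0, f0, J0, ftol, xtol, gtol, max_nfev, x_scale,
        loss_function, tr_solver, tr_options, verbose, callback=callback)
    J = jac(x)
    self._update_jac()
    ~~~~~~~~~~~~~~~
[... 795 characters left out ...]
^^^^^^^^^^^^^^^^^^^^^^^^
    return np.atleast_1d(self.fun(x))
                         ~~~~~~~~^^^
    return self.f(x, *self.args, **self.kwargs)
           ~~~~~~^^^^^^^^^^^^^^^^^^^^^^^^^^^^^^
  File "fit.py", line 9, in r
    def r(p): return np.concatenate([(pr(n,w(p,X(p) if callable(X) else X))[0]-np.array(uv)) for n,uv,X in obs])
                                      ~~^^^^^^^^^^^^^^^^^^^^^^^^^^^^^^^^^^^
  File "h.py", line 10, in pr
    K,R,t=cam(n);c=np.atleast_2d(X)@R.T+t;p=c@np.array(K).T;return p[:,:2]/p[:,2:]
          ~~~^^^
  File "h.py", line 5, in cam
    c=calibration(n);return c["mtx"],np.array(c["R"]),np.array(c["t"])
ValueError: time passes only in moves, steps and waits
```

```bash
python3 - <<'E'
from station import *
import pickle;pickle.dump({n:{k:__import__('numpy').array(v) for k,v in calibration(n).items()} for n in("scene","side","wrist")},open("cal.pkl","wb"))
E
sed -i 's/^def cam(n):/import pickle\nCAL=pickle.load(open("\.\/cal.pkl","rb"))\ndef cam(n):/; s/c=calibration(n);return/c=CAL[n];return/' h.py; python3 fit.py; python3 -c "
from station import get_obs;print(get_obs()['t'])"
```

```text
case [ 0.4564 -0.3519  0.1868  1.267 ]
[[0.2, -0.1], [0.3, -0.3], [-0.0, 0.4], [-0.8, -0.6], [-1.0, -0.6], [-1.0, 0.9], [-0.9, 0.7], [0.3, 1.2], [-1.9, 0.3], [-0.4, -1.1], [0.8, -0.3], [-0.1, 1.3], [-0.3, 0.2], [-0.7, 0.4]]
vee [ 0.5458 -0.0077 -0.2182] [0.35 0.43]
vee [ 0.5458 -0.0066 -0.2191] [0.25 0.57]
vee [ 0.546  -0.0089 -0.2229] [0.3  0.21]
pin [0.4503 0.3259 0.284 ] [[-0.3, 0.5], [0.1, 0.2], [0.4, 0.9], [-0.9, 0.4]]
pin [0.4492 0.3252 0.2701] [[-0.1, -0.1], [0.1, 0.1]]
pin [0.4526 0.3278 0.3033] [[0.5, 0.5], [-0.5, -0.4]]
1.35
```

Emit:
send_rows(motion="2 -3.5 0.6 0 0 -5.3 0;2 -3.5 0.6 0 0 -5.3 0;2 -3.5 0.6 0 0 -5.3 0;2 -3.5 0.6 0 0 -5.3 0;2 -3.5 0.6 0 0 -5.3 0;2 -3.5 0.6 0 0 -5.3 0;2 -3.5 0.6 0 0 -5.3 0;2 -3.5 0.6 0 0 -5.3 0;2 -3.5 0.6 0 0 -5.3 0;2 -3.5 0.6 0 0 -5.3 0;0 0 0 0 0 0 0;0 0 0 0 0 0 0")

```text
t: 2.35
eef_pos: [0.4476, 0.2652, 0.2711]
tool_rot: [-0.002, 0.623, 0.782, 0.005]
contact_force: [-0.3, 1.6, 0.0]
gripper_width: 0.999
```

```bash
cat >> h.py <<'E'
from scipy.spatial.transform import Rotation as Ro
def pose():
    o=get_obs();q=o["tool_rot"];T=np.eye(4);T[:3,:3]=Ro.from_quat([q[1],q[2],q[3],q[0]]).as_matrix();T[:3,3]=o["eef_pos"];return T,o
def wcam(T):
    """install wrist camera pose as CAL['wrist'] R,t"""
    M=np.linalg.inv(T@CAL["wrist"]["hand_eye"]);CAL["wrist"]["R"]=M[:3,:3];CAL["wrist"]["t"]=M[:3,3]
def shot(name,n="wrist"):
    T,o=pose();im=read_camera(n);cv2.imwrite(f"pics/{name}.png",im[:,:,::-1]);np.save(f"pics/{name}_T.npy",T);wcam(T)
    y=T[:3,1];print("tcp",T[:3,3].round(4),"jaw deg",round(np.degrees(np.arctan2(y[1],y[0])),2),"z",T[:3,2].round(3),"t",round(o["t"],2),"F",np.round(o["contact_force"],1),"w",round(o["gripper_width"],3))
    return im
E
python3 - <<'E'
from h import *
im=shot("w1")
print(pr("wrist",np.array([[.45,.326,.017]])))
for r in regions_of("pin_mid","wrist"):print(r["conf"],r["point"],r["region"].sum(),bp("wrist",r["point"],.03))
E
```

```text
tcp [0.4476 0.2652 0.2711] jaw deg 12.9 z [ 0.004  0.01  -1.   ] t 2.35 F [-0.3  1.6  0. ] w 0.999
[[326.49482986 130.77981944]]
0.91 [449.5, 132.7] 937 [0.61928588 0.36212748 0.03      ]
0.73 [330.3, 130.1] 1820 [0.45445389 0.32814918 0.03      ]
0.56 [373.8, 4.6] 170 [0.47200134 0.49060959 0.03      ]
```

View pics/w1.png

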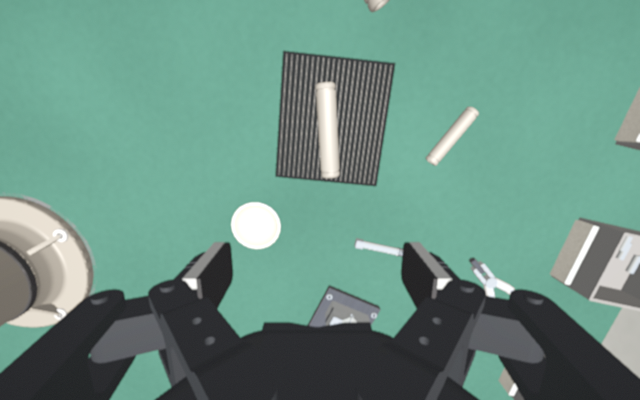

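The wrist view shows the mat pin centred at (329,130), clearly the middle size: the thin one is at (453,135), and the end of a larger one shows at (375,4). I'll go on towards the lid and look at the vee on the way.

Emit:
send_rows(motion="0.7 -4 0 0 0 0 0;0.7 -4 0 0 0 0 0;0.7 -4 0 0 0 0 0;0.7 -4 0 0 0 0 0;0.7 -4 0 0 0 0 0;0.7 -4 0 0 0 0 0;0.7 -4 0 0 0 0 0;0.7 -4 0 0 0 0 0;0 0 0 0 0 0 0;0 0 0 0 0 0 0", newtons=40)

```text
t: 3.28
eef_pos: [0.4996, -0.0474, 0.2693]
tool_rot: [-0.002, 0.604, 0.797, 0.005]
contact_force: [0.1, 0.5, 0.6]
gripper_width: 1.002
```

```bash
python3 - <<'E'
from h import *
from fit import w
im=shot("w2")
p=[.5458,-.0077,-.2182];m=1e-3
x=im[::-1,:,:] 
im=im.copy()
for X in [(50,-75,12),(50,75,12),(-50,75,12),(-50,-75,12),(35,56,56),(35,28,56),(-35,56,56),(-35,28,56),(35,-28,56),(35,-56,56),(-35,-28,56),(-35,-56,56),(0,56,36),(0,-56,36)]:
    u=pr("wrist",w(p,np.array(X)*m))[0];print(X,u.round(1))
print(pr("wrist",w([.4564,-.3519,.1868],[-.075,0,.05])))
f=4;x0,y0=230,60
c=cv2.resize(im[y0:y0+140,x0:x0+190,::-1],None,fx=f,fy=f,interpolation=cv2.INTER_CUBIC);cv2.imwrite("pics/w2z.png",c)
E
```

```text
tcp [ 0.4996 -0.0474  0.2693] jaw deg 15.63 z [ 0.003  0.011 -1.   ] t 3.28 F [0.1 0.5 0.6] w 1.002
(50, -75, 12) [356.4 211.3]
(50, 75, 12) [408.1 124. ]
(-50, 75, 12) [348.5  89.5]
(-50, -75, 12) [299.8 181.8]
(35, 56, 56) [401.4 131.4]
(35, 28, 56) [390.1 150.4]
(-35, 56, 56) [355.2 104.9]
(-35, 28, 56) [344.4 124.8]
(35, -28, 56) [368.7 186.7]
(35, -56, 56) [358.4 204.1]
(-35, -28, 56) [324.  162.8]
(-35, -56, 56) [314.2 180.9]
(0, 56, 36) [375.4 118.7]
(0, -56, 36) [335.5 189.5]
[[193.74798382 343.04772016]]
```

View pics/w2z.png

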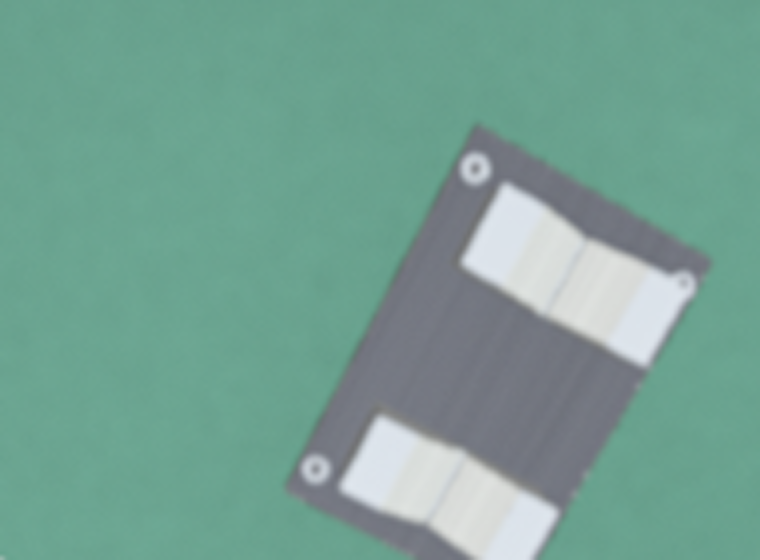

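Emit:
send_rows(motion="0.8 -3.7 0 0 0 -0.6 1;0.8 -3.7 0 0 0 -0.6 1;0.8 -3.7 0 0 0 -0.6 1;0.8 -3.7 0 0 0 -0.6 1;0.8 -3.7 0 0 0 -0.6 1;0.8 -3.7 0 0 0 -0.6 1;0.8 -3.7 0 0 0 -0.6 1;0.8 -3.7 0 0 0 -0.6 1;0 0 0 0 0 0 1;0 0 0 0 0 0 1")

```text
t: 4.17
eef_pos: [0.5746, -0.3261, 0.2627]
tool_rot: [-0.008, 0.617, 0.787, 0.007]
contact_force: [0.2, 1.3, -0.1]
gripper_width: 0.003
```

```bash
python3 - <<'E'
from h import *
from fit import w,lidp
im=shot("w3");im=shot("s3","side");shot("sc3","scene")
p=[.4564,-.3519,.1868,1.267]
T,_=pose();X=T[:3,3]-[p[0],p[1],0];c,s=np.cos(p[2]),np.sin(p[2]);print("tcp in case",(c*X[0]+s*X[1]).round(4),(-s*X[0]+c*X[1]).round(4),X[2])
E
python3 -c "
import cv2,numpy as np
a=cv2.imread('pics/w3.png');b=cv2.imread('pics/s3.png')[180:380,300:460];c=cv2.imread('pics/sc3.png')[20:145,180:330]
cv2.imwrite('pics/m3.png',np.hstack([cv2.resize(b,(400,500)),cv2.resize(c,(400,333)) if 0 else cv2.resize(c,(400,500))]))"
```

```text
tcp [ 0.5746 -0.3261  0.2627] jaw deg 13.73 z [-0.003  0.02  -1.   ] t 4.17 F [ 0.2  1.3 -0.1] w 0.003
tcp [ 0.5743 -0.326   0.2627] jaw deg 13.74 z [-0.004  0.02  -1.   ] t 4.22 F [ 0.2 -0.5  0.4] w 0.002
tcp [ 0.5741 -0.3252  0.263 ] jaw deg 13.79 z [-0.003  0.021 -1.   ] t 4.27 F [-0.1 -0.5  0. ] w -0.001
tcp in case 0.1208 0.0049 0.26338356464400786
```

View pics/w3.png

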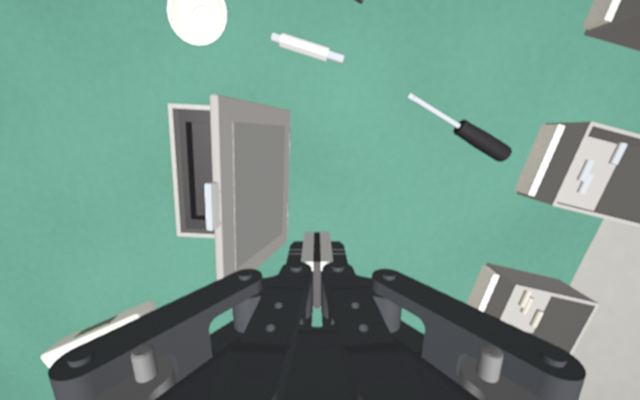

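View pics/m3.png

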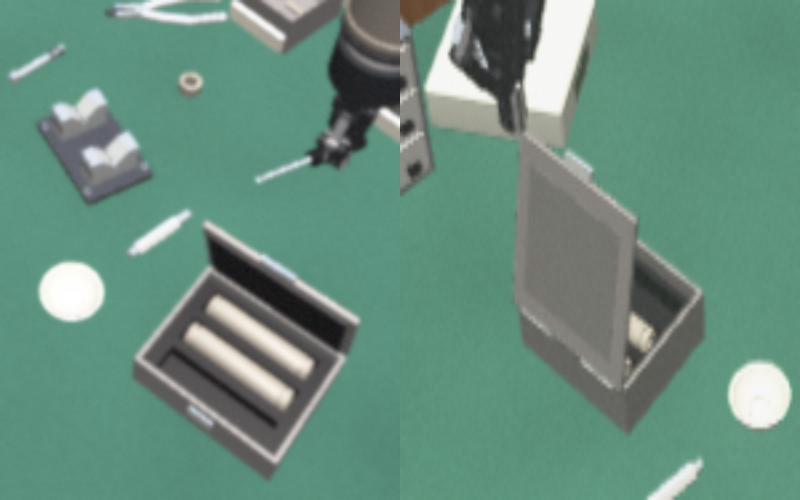

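The lid is still open at about 1.27 rad, and the closed fingers are beyond its outer face. Lowering now.

Emit:
send_rows(motion="0 -0.2 -2.8 0 0 -1 1;0 -0.2 -2.8 0 0 -1 1;0 -0.1 -2.8 0 0 -1 1;-2 -0.4 -0.3 0 0 0 1;-1 -0.2 0 0 0 0 1;0 0 0 0 0 0 1")

```text
t: 4.82
eef_pos: [0.5492, -0.3209, 0.1751]
tool_rot: [-0.007, 0.63, 0.776, 0.012]
contact_force: [0.2, -0.8, -1.1]
gripper_width: -0.0
```

```bash
cat > cs.py <<'E'
from h import *
p=[.4564,-.3519,.1868,1.267]
def tc():
    T,o=pose();X=T[:3,3]-[p[0],p[1],0];c,s=np.cos(p[2]),np.sin(p[2]);cx=c*X[0]+s*X[1];print("tcp",T[:3,3].round(4),"in case",cx.round(4),(-s*X[0]+c*X[1]).round(4),X[2].round(4),"F",np.round(o["contact_force"],1),"t",round(o["t"],2))
    return cx,X[2]
if __name__=="__main__":tc()
E
python3 cs.py
```

```text
tcp [ 0.5492 -0.3209  0.1751] in case 0.0969 0.0132 0.1751 F [ 0.2 -0.8 -1.1] t 4.82
```

Emit:
send_rows(motion="-1.4 -0.3 0 0 0 0 1;-1.4 -0.3 0 0 0 0 1;-1.2 -0.3 0 0 0 0 1;-0.5 -0.1 -0.1 0 0 0 1")

```text
t: 5.15
eef_pos: [0.5072, -0.3271, 0.1777]
tool_rot: [-0.004, 0.627, 0.779, 0.014]
contact_force: [-0.9, 0.2, 0.8]
gripper_width: 0.001
```

```bash
python3 cs.py
```

```text
tcp [ 0.5072 -0.3271  0.1777] in case 0.0546 0.0149 0.1777 F [-0.9  0.2  0.8] t 5.15
```

Emit:
send_rows(motion="-1.2 -0.3 -0.5 0 0 0 1;-1.2 -0.3 -0.5 0 0 0 1;-1.1 -0.3 -0.7 0 0 0 1;-1.1 -0.3 -0.7 0 0 0 1")

```text
t: 5.48
eef_pos: [0.4635, -0.3391, 0.1566]
tool_rot: [0.001, 0.625, 0.78, 0.017]
contact_force: [0.2, 0.7, 0.5]
gripper_width: -0.001
```

```bash
python3 cs.py; python3 - <<'E'
from h import *
shot("s4","side");
b=cv2.imread('pics/s4.png')[180:380,300:460];cv2.imwrite('pics/s4z.png',cv2.resize(b,(480,600),interpolation=cv2.INTER_CUBIC))
E
```

```text
tcp [ 0.4635 -0.3391  0.1566] in case 0.0093 0.0113 0.1566 F [0.2 0.7 0.5] t 5.48
tcp [ 0.4635 -0.3391  0.1566] jaw deg 12.55 z [ 0.022  0.025 -0.999] t 5.48 F [0.2 0.7 0.5] w -0.001
```

View pics/s4z.png

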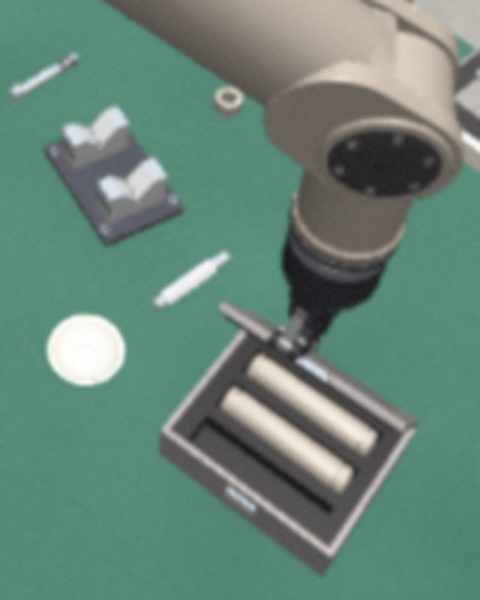

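Emit:
send_rows(motion="-1.1 -0.2 -1 -0.5 0.4 0 1;-1.1 -0.2 -1 -0.5 0.4 0 1;-0.8 -0.2 -1.1 -0.4 0.4 0 1;-0.8 -0.2 -1.1 0 0 0 1;-0.4 -0.1 -0.8 0 0 0 1;-0.4 -0.1 -0.8 0 0 0 1;-0.3 -0.1 -0.8 0 0 0 1")

```text
t: 6.12
eef_pos: [0.4072, -0.3533, 0.0864]
tool_rot: [-0.0, 0.628, 0.778, -0.001]
contact_force: [-0.9, 0.3, 1.2]
gripper_width: 0.001
```

```bash
python3 cs.py
```

```text
tcp [ 0.4072 -0.3533  0.0864] in case -0.0486 0.0077 0.0864 F [-0.9  0.3  1.2] t 6.12
```

Emit:
send_rows(motion="0 0 -0.6 0 0 0 1;0 0 -0.5 0 0 0 1;0.1 0 -0.4 0 0 0 1;0.1 0 -0.4 0 0 0 1;0 0 -0.4 0 0 0 1;0 0 -0.3 0 0 0 1;0 0 -0.3 0 0 0 1")

```text
t: 6.7
eef_pos: [0.4095, -0.3541, 0.0536]
tool_rot: [-0.0, 0.628, 0.778, -0.001]
contact_force: [0.4, -1.0, 1.6]
gripper_width: 0.001
```

```bash
python3 cs.py
```

```text
tcp [ 0.4095 -0.3541  0.0536] in case -0.0465 0.0065 0.0536 F [ 0.4 -1.   1.6] t 6.7
```

```bash
python3 - <<'E'
from h import *
shot("s5","side");shot("sc5","scene")
b=cv2.imread('pics/s5.png')[200:380,300:460];c=cv2.imread('pics/sc5.png')[40:145,200:320]
cv2.imwrite('pics/m5.png',np.hstack([cv2.resize(b,(400,450),interpolation=2),cv2.resize(c,(400,450),interpolation=2)]))
E
```

```text
tcp [ 0.4095 -0.3541  0.0536] jaw deg 12.24 z [-0.002 -0.001 -1.   ] t 6.7 F [ 0.4 -1.   1.6] w 0.001
tcp [ 0.4093 -0.3539  0.0531] jaw deg 12.24 z [-0.003 -0.001 -1.   ] t 6.75 F [-0.1  0.1 -0.3] w -0.002
```

View pics/m5.png

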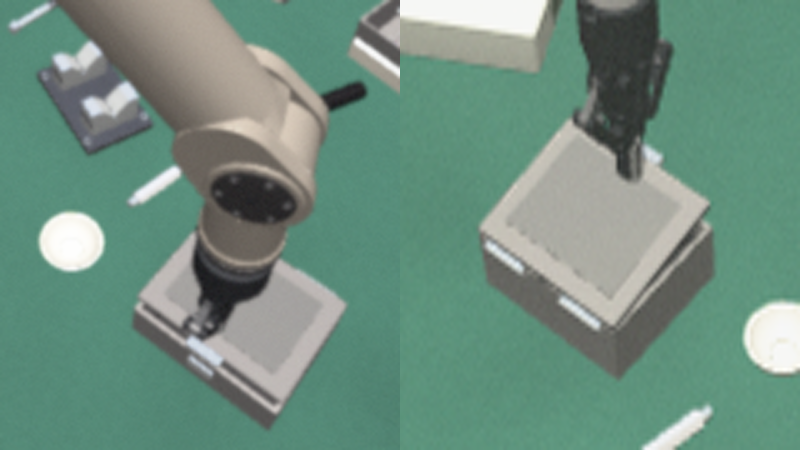

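```bash
python3 - <<'E'
from h import *
from fit import w,lidp
X=np.array([.4093,-.3539,.0531])
p=[.4564,-.3519,.1868]
imgs=[]
for n,f,(x0,y0,x1,y1) in(("side","s5",(300,200,460,380)),("scene","sc5",(200,40,320,145))):
    im=cv2.imread(f"pics/{f}.png");s=5
    im=cv2.resize(im[y0:y1,x0:x1],None,fx=s,fy=s,interpolation=2)
    def d(pts,c):
        q=((pr(n,pts)-[x0,y0])*s).astype(np.int32);cv2.polylines(im,[q],True,c,1)
    for z in(0,.05):d(np.array([w(p,(a,b,z)) for a,b in((-.075,-.09),(.075,-.09),(.075,.09),(-.075,.09))]),(0,255,255))
    for a,c in((0,(0,255,0)),(.1,(0,0,255)),(.2,(255,0,255))):d(np.array([w(p,lidp([0,0,0,a],u,y,.008)) for u,y in((0,-.09),(0,.09),(.15,.09),(.15,-.09))]),c)
    q=((pr(n,X)[0]-[x0,y0])*s).astype(int);cv2.circle(im,tuple(map(int,q)),5,(255,0,0),1)
    q=((pr(n,X+[0,0,.1])[0]-[x0,y0])*s).astype(int);cv2.circle(im,tuple(map(int,q)),5,(255,0,0),1)
    cv2.imwrite(f"pics/o5{n}.png",im[:600,:800])
E
```

```text
(no output)
```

View pics/o5side.png

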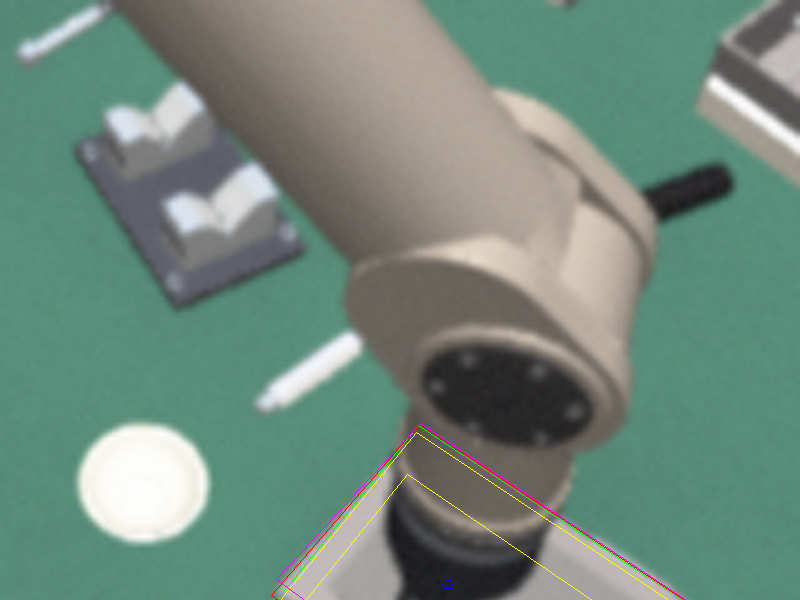

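View pics/o5scene.png

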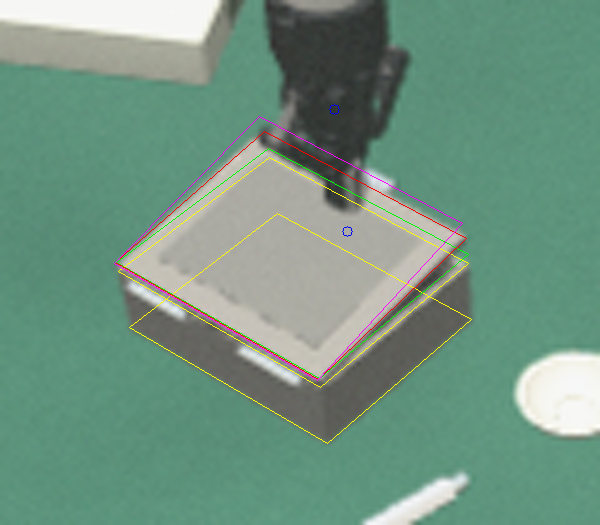

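```bash
python3 - <<'E'
from h import *
H=CAL["wrist"]["hand_eye"];K=CAL["wrist"]["mtx"]
for z in(-.04,-.03,-.02,-.01,0):
  for x in(-.011,.011):
    P=np.linalg.inv(H)@[x,.0,z,1];u=K@P[:3];print(z,x,(u[:2]/u[2]).round(1))
E
python3 -c "
import cv2
b=cv2.imread('pics/w3.png')[215:335,230:400];cv2.imwrite('pics/w3z.png',cv2.resize(b,None,fx=4,fy=4,interpolation=2))"
```

```text
-0.04 -0.011 [316.4 282.7]
-0.04 0.011 [316.4 242. ]
-0.03 -0.011 [316.4 272.5]
-0.03 0.011 [316.4 234.2]
-0.02 -0.011 [316.4 263.6]
-0.02 0.011 [316.4 227.4]
-0.01 -0.011 [316.4 255.7]
-0.01 0.011 [316.4 221.3]
0 -0.011 [316.5 248.7]
0 0.011 [316.4 215.9]
```

View pics/w3z.png

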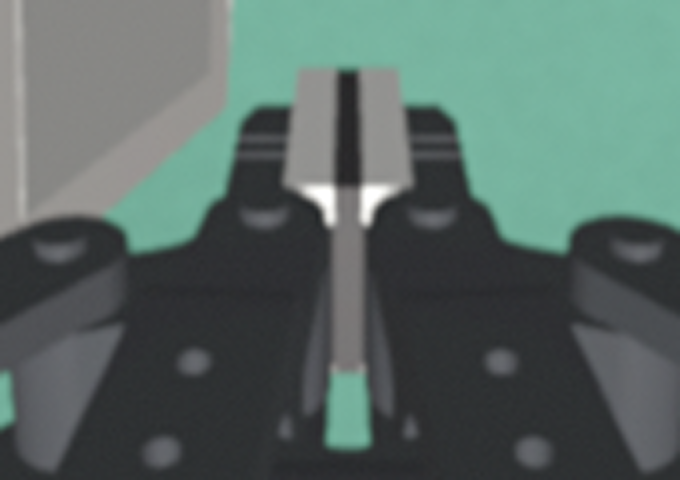

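The lid is nearly shut, at about 0.1 rad, and the visible fingertip sits some 15 mm above the nominal TCP. I'll press down gently and read the height on contact.

Emit:
send_rows(motion="0 0 -0.3 0 0 0 1;0 0 -0.3 0 0 0 1;0 0 -0.3 0 0 0 1;0 0 -0.3 0 0 0 1")

```text
t: 7.13
eef_pos: [0.4098, -0.3543, 0.0414]
tool_rot: [0.0, 0.628, 0.778, -0.001]
contact_force: [0.5, 0.6, 0.8]
gripper_width: 0.001
```

```bash
python3 cs.py
```

```text
tcp [ 0.4098 -0.3543  0.0414] in case -0.0462 0.0063 0.0414 F [0.5 0.6 0.8] t 7.13
```

Emit:
send_rows(motion="0 0 -0.2 0 0 0 1;0 0 -0.2 0 0 0 1;0 0 -0.2 0 0 0 1")

```text
t: 7.38
eef_pos: [0.4097, -0.3543, 0.0353]
tool_rot: [-0.0, 0.628, 0.778, -0.001]
contact_force: [-7.7, 8.3, 41.5]
gripper_width: -0.001
```

```bash
python3 cs.py;python3 - <<'E'
from h import *
from fit import w,lidp
shot("sc6","scene");T,_=pose();shot("w6")
X=T[:3,3]
p=[.4564,-.3519,.1868]
for n,f,(x0,y0,x1,y1) in(("scene","sc6",(200,40,320,145)),):
    im=cv2.imread(f"pics/{f}.png");s=6
    im=cv2.resize(im[y0:y1,x0:x1],None,fx=s,fy=s,interpolation=2)
    im2=im.copy()
    def d(pts,c):
        q=((pr(n,pts)-[x0,y0])*s).astype(np.int32);cv2.polylines(im,[q],True,c,1)
    for a,c in((0,(0,255,0)),(.1,(0,0,255))):d(np.array([w(p,lidp([0,0,0,a],u,y,.008)) for u,y in((0,-.09),(0,.09),(.15,.09),(.15,-.09))]),c)
    q=((pr(n,X)[0]-[x0,y0])*s).astype(int);cv2.circle(im,tuple(map(int,q)),5,(255,0,0),1)
    cv2.imwrite(f"pics/o6{n}.png",im[:600,:800])
E
```

```text
tcp [ 0.4097 -0.3543  0.0353] in case -0.0464 0.0063 0.0353 F [-7.7  8.3 41.5] t 7.38
tcp [ 0.4097 -0.3543  0.0353] jaw deg 12.22 z [-0.001 -0.001 -1.   ] t 7.38 F [-7.7  8.3 41.5] w -0.001
tcp [ 0.4096 -0.3543  0.0356] jaw deg 12.21 z [-0.001 -0.    -1.   ] t 7.43 F [-2.6  3.1 11.8] w 0.004
```

View pics/o6scene.png

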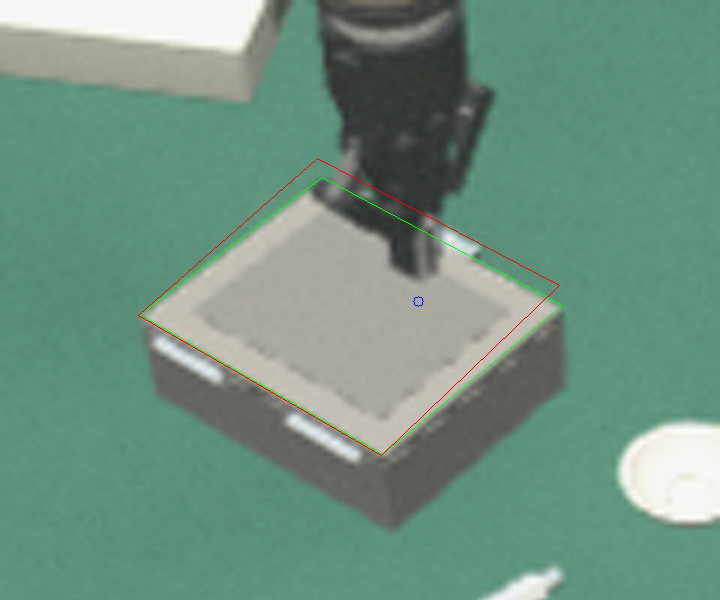

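View pics/w6.png

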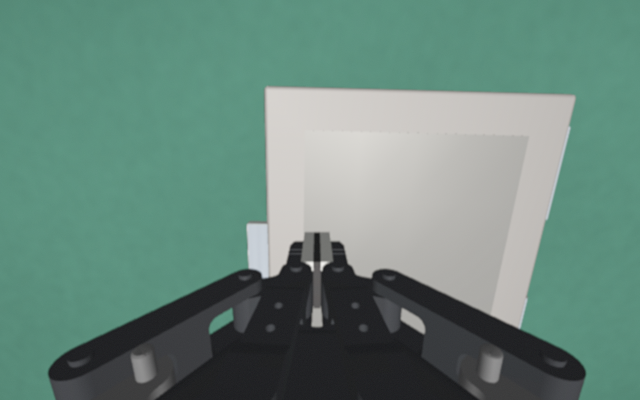

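The lid is now shut: its outline matches the 0 rad model and the contact force rose. The contact put TCP z at 0.0355 against a lid top of 0.058, so the real tip of the shut fingers is about 22 mm behind the reported TCP. I'll allow for that. Now to the pin.

Emit:
send_rows(motion="0 0 0.8 0 0 0 1;0 0 3.5 0 0 0 1;0 0 4 0 0 0 1;0.6 1.5 3.5 0 0 0 0.5;1.5 3.5 1.5 0 0 0 0;1.5 3.8 0 0 0 0 0;1.5 3.8 0 0 0 0 0;1.5 3.8 0 0 0 0 0;1.5 3.8 0 0 0 0 0;1.5 3.8 0 0 0 0 0;0.8 3.8 0 0 0 0 0;0 3.8 0 0 0 0 0;-0.5 3.8 0 0 0 0 0;-1 3.8 0 0 0 0 0;-1.2 3.8 0 0 0 0 0;-1.4 3.8 0 0 0 0 0;-1.4 3.8 0 0 0 0 0;-1.4 3.8 0 0 0 0 0;-1 3 0 0 0 0 0;0 0 0 0 0 0 0")

```text
t: 9.15
eef_pos: [0.4314, 0.2421, 0.183]
tool_rot: [0.006, 0.632, 0.775, 0.006]
contact_force: [-0.7, -0.8, -1.0]
gripper_width: 0.999
```

```bash
python3 - <<'E'
from h import *
im=shot("w7")
for r in regions_of("pin_mid","wrist"):print(r["conf"],r["point"],r["region"].sum(),bp("wrist",r["point"],.017))
for r in regions_of("lid","scene")[:1]:pass
E
```

```text
tcp [0.4314 0.2421 0.183 ] jaw deg 11.63 z [ 0.017  0.002 -1.   ] t 9.15 F [-0.7 -0.8 -1. ] w 0.999
0.93 [349.2, 109.5] 3030 [0.45387526 0.32987594 0.017     ]
0.56 [503.6, 112.9] 1688 [0.62722648 0.36181394 0.017     ]
```

View pics/w7.png

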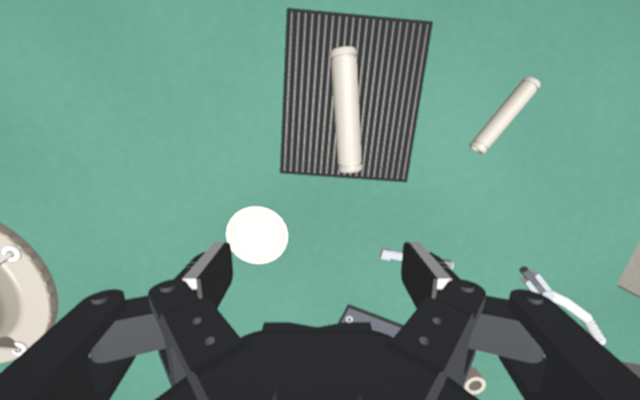

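```bash
cat >> h.py <<'E'
def pinfit(z=.017,cam="wrist",mask=None,k=0):
    if mask is None: mask=regions_of("pin_mid",cam)[k]["region"]
    m=mask.astype(np.uint8);c,_=cv2.findContours(m,0,1);c=max(c,key=cv2.contourArea)
    (cx,cy),(a,b),_=cv2.minAreaRect(c);B=cv2.boxPoints(cv2.minAreaRect(c))
    L=[np.linalg.norm(B[0]-B[1]),np.linalg.norm(B[1]-B[2])]
    e=((B[0]+B[1])/2,(B[2]+B[3])/2) if L[0]<L[1] else ((B[1]+B[2])/2,(B[3]+B[0])/2)
    E=[bp(cam,x,z) for x in e];d=E[0]-E[1]
    if d[1]<0:d=-d
    C=(E[0]+E[1])/2;yaw=np.degrees(np.arctan2(-d[0],d[1]))
    print("pin px",np.round(e,1).tolist(),"centre",C.round(4),"yaw deg",yaw.round(2),"len",np.linalg.norm(d).round(4));return C,yaw
E
python3 - <<'E'
from h import *
T=np.load("pics/w7_T.npy");wcam(T)
read=shot("w8")
C,y=pinfit()
T,_=pose();R=T[:3,:3];print("in tool",(R.T@(C-T[:3,3])).round(4))
E
```

```text
tcp [0.434  0.2348 0.183 ] jaw deg 11.13 z [ 0.018 -0.001 -1.   ] t 9.3 F [ 0.9 -0.4 -0.5] w 1.002
pin px [[340.0, 37.20000076293945], [349.79998779296875, 164.3000030517578]] centre [0.4517 0.3263 0.017 ] yaw deg 17.26 len 0.1352
in tool [0.0889 0.0315 0.1661]
```

Emit:
send_rows(motion="0.5 2.3 -1.8 0 0.3 1.5 0;0.5 2.3 -1.8 0 0.3 1.5 0;0.4 2.3 -1.8 0 0.3 1.5 0;0.4 2.2 -1.8 0 0.1 1.5 0;0 0 0 0 0 0 0;0 0 0 0 0 0 0")

```text
t: 9.9
eef_pos: [0.4605, 0.3168, 0.1095]
tool_rot: [0.001, 0.602, 0.798, 0.002]
contact_force: [-0.8, -0.1, 0.7]
gripper_width: 0.997
```

```bash
cat > pt.py <<'E'
from h import *
import sys
C=np.array(list(map(float,sys.argv[1:4])))
T,o=pose();y=T[:3,1];print("tcp",T[:3,3].round(4),"jaw",round(np.degrees(np.arctan2(y[1],y[0])),2),"z",T[:3,2].round(4),"F",np.round(o["contact_force"],1),"w",round(o["gripper_width"],3),"t",round(o["t"],2))
print("need cm",((C-T[:3,3])*100).round(2),"in tool",(T[:3,:3].T@(C-T[:3,3])).round(4))
E
python3 pt.py .4517 .3263 -.019
```

```text
tcp [0.4605 0.3168 0.1095] jaw 15.95 z [ 0.0037  0.001  -1.    ] F [-0.8 -0.1  0.7] w 0.997 t 9.9
need cm [ -0.88   0.95 -12.85] in tool [ 0.0115 -0.0064  0.1285]
```

Emit:
send_rows(motion="-0.3 0.3 -3 0 0 0.5 0;-0.3 0.3 -3 0 0.1 0.5 0;-0.2 0.2 -3 0 0.1 0.2 0;-0.1 0.1 -2 0 0 0 0;0 0 -1 0 0 0 0;0 0 0 0 0 0 0")

```text
t: 10.4
eef_pos: [0.4591, 0.317, -0.0093]
tool_rot: [0.003, 0.6, 0.8, 0.004]
contact_force: [-0.3, -0.2, 0.4]
gripper_width: 0.998
```

```bash
python3 pt.py .4517 .3263 -.019; python3 - <<'E'
from h import *
shot("w9")
E
```

```text
tcp [ 0.4591  0.317  -0.0093] jaw 16.22 z [ 0.0092  0.0032 -1.    ] F [-0.3 -0.2  0.4] w 0.998 t 10.4
need cm [-0.74  0.93 -0.97] in tool [ 0.011  -0.0046  0.0097]
tcp [ 0.4591  0.317  -0.0093] jaw deg 16.22 z [ 0.009  0.003 -1.   ] t 10.4 F [-0.3 -0.2  0.4] w 0.998
```

View pics/w9.png

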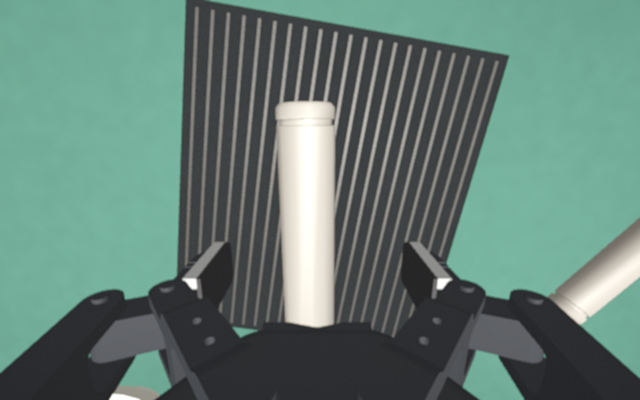

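Emit:
send_rows(motion="-0.4 0.5 -0.5 -0.1 0.3 0.4 0;-0.4 0.5 -0.5 -0.1 0.3 0.4 0;0 0 -0.2 0 0 0 0;0 0 0 0 0 0 0")

```text
t: 10.78
eef_pos: [0.4548, 0.3287, -0.0164]
tool_rot: [0.0, 0.595, 0.803, 0.003]
contact_force: [0.8, 0.1, -0.3]
gripper_width: 1.0
```

```bash
python3 pt.py .4517 .3263 -.019; python3 - <<'E'
from h import *
T=np.load("pics/w9_T.npy");wcam(T)
a=bp("wrist",(305,103),.028);b=bp("wrist",(309,325),.031);print(a,b)
e=a[:2];d=np.array([-np.sin(np.radians(17.)),np.cos(np.radians(17.))]);print("centre from end",e-.065*d)
E
```

```text
tcp [ 0.4548  0.3287 -0.0164] jaw 16.91 z [ 0.0046  0.0048 -1.    ] F [ 0.8  0.1 -0.3] w 1.0 t 10.78
need cm [-0.31 -0.24 -0.26] in tool [-0.0014 -0.0036  0.0026]
[0.4332285  0.38727756 0.028     ] [0.46497396 0.28153463 0.031     ]
centre from end [0.45223266 0.32511775]
```

Emit:
send_rows(motion="-0.4 -0.2 0 0 0 0 0;0 0 0 0 0 0 0.3;0 0 0 0 0 0 1;0 0 0 0 0 0 1;0 0 0 0 0 0 1;0 0 0 0 0 0 1;0 0 0 0 0 0 1;0 0 0 0 0 0 1;0 0 0 0 0 0 1", newtons=40)

```text
t: 11.53
eef_pos: [0.4511, 0.3279, -0.0142]
tool_rot: [0.001, 0.595, 0.804, 0.005]
contact_force: [0.7, -0.6, 1.6]
gripper_width: 0.312
```

```bash
python3 pt.py .4517 .3263 -.019; python3 - <<'E'
from h import *
shot("w10")
E
```

```text
tcp [ 0.4511  0.3279 -0.0142] jaw 16.97 z [ 0.0068  0.0075 -0.9999] F [ 0.7 -0.6  1.6] w 0.312 t 11.53
need cm [ 0.06 -0.16 -0.48] in tool [-0.0017  0.      0.0047]
tcp [ 0.4511  0.3279 -0.0142] jaw deg 16.97 z [ 0.007  0.007 -1.   ] t 11.53 F [ 0.7 -0.6  1.6] w 0.312
```

View pics/w10.png

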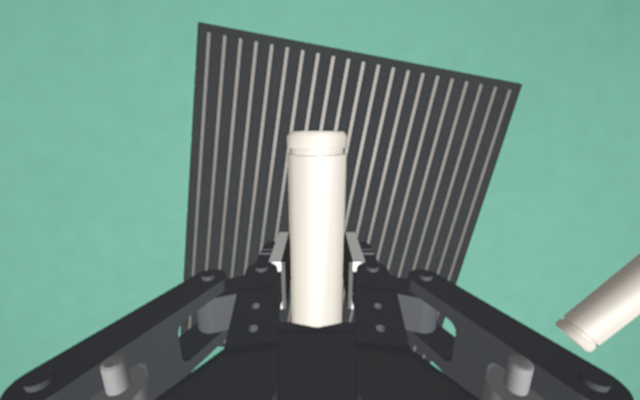

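Emit:
send_rows(motion="0 0 1 0 0 0 1;0 0 2 0 0 0 1;0 0 3 0 0 0 1;0 0 3 0 0 0 1;0 0 3 0 0 0 1;0 0 0 0 0 0 1")

```text
t: 12.08
eef_pos: [0.4477, 0.3238, 0.1093]
tool_rot: [0.0, 0.596, 0.803, -0.0]
contact_force: [0.2, 0.6, -1.3]
gripper_width: 0.313
```

```bash
python3 - <<'E'
from h import *
T,o=pose();im=shot("w11");print(o["t"])
from fit import *
H=CAL["wrist"]["hand_eye"];K=CAL["wrist"]["mtx"]
for z in(-.031,):
  for x in(.055,.06,.065,.07,.075):
    for zz in (z-.014,z):
      P=np.linalg.inv(H)@[x,.0,zz,1];u=K@P[:3];print(x,zz,(u[:2]/u[2]).round(1))
E
```

```text
tcp [0.4477 0.3238 0.1093] jaw deg 16.87 z [-0. -0. -1.] t 12.08 F [ 0.2  0.6 -1.3] w 0.313
12.0833
0.055 -0.045 [316.3 150.7]
0.055 -0.031 [316.3 148. ]
0.06 -0.045 [316.3 138.6]
0.06 -0.031 [316.3 137.1]
0.065 -0.045 [316.2 126.3]
0.065 -0.031 [316.3 126.1]
0.07 -0.045 [316.2 113.7]
0.07 -0.031 [316.3 114.8]
0.075 -0.045 [316.2 100.8]
0.075 -0.031 [316.3 103.3]
```

View pics/w11.png

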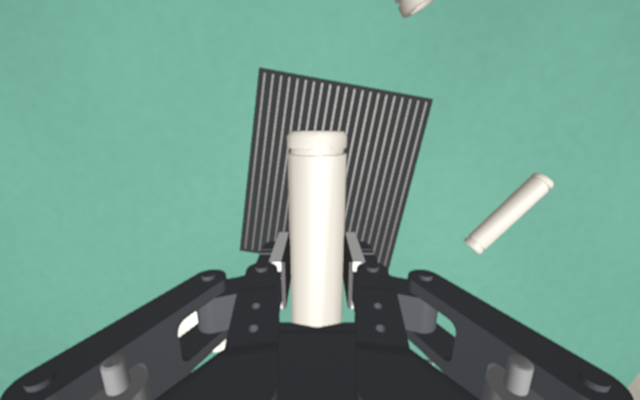

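Emit:
send_rows(motion="1 -3.3 0.2 0 0 -3 1;1 -3.3 0.2 0 0 -3 1;1 -3.3 0.2 0 0 -3 1;1 -3.3 0.2 0 0 -3 1;1 -3.3 0.2 0 0 -3 1;1 -3.3 0.2 0 0 -3 1;1 -3.3 0.2 0 0 -3 1;1 -3.3 0.2 0 0 -3 1;1 -3.3 0.2 0 0 -3 1;0.5 -2 0 0 0 -1.5 1;0 0 0 0 0 0 1;0 0 0 0 0 0 1;0 0 0 0 0 0 1")

```text
t: 13.22
eef_pos: [0.5283, -0.0088, 0.114]
tool_rot: [-0.005, 0.781, 0.625, -0.01]
contact_force: [-0.2, 0.1, -2.4]
gripper_width: 0.309
```

```bash
python3 pt.py .546 -.0057 .025; python3 - <<'E'
from h import *
shot("w12")
E
```

```text
tcp [ 0.5283 -0.0088  0.114 ] jaw -12.63 z [-0.0224 -0.0044 -0.9997] F [-0.2  0.1 -2.4] w 0.309 t 13.22
need cm [ 1.77  0.31 -8.9 ] in tool [0.0077 0.0184 0.0886]
tcp [ 0.5283 -0.0088  0.114 ] jaw deg -12.63 z [-0.022 -0.004 -1.   ] t 13.22 F [-0.2  0.1 -2.4] w 0.309
```

View pics/w12.png

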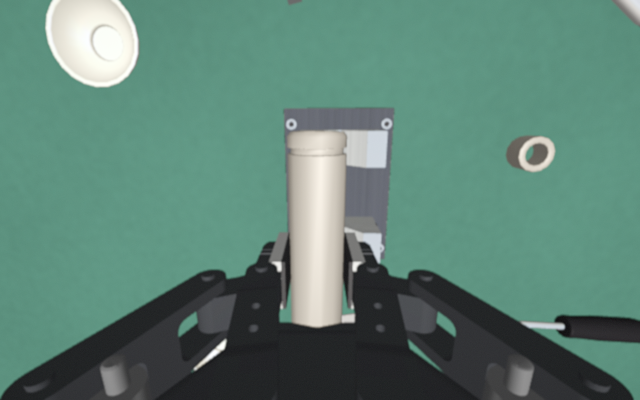

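Emit:
send_rows(motion="0.8 0.2 -0.7 0.1 -0.7 0 1;0.8 0.2 -0.7 0.1 -0.7 0 1;0.2 0 -0.6 0 0 0 1;0 0 0 0 0 0 1;0 0 0 0 0 0 1")

```text
t: 13.68
eef_pos: [0.5467, 0.0028, 0.0898]
tool_rot: [-0.0, 0.777, 0.629, 0.001]
contact_force: [-0.4, 0.8, -2.8]
gripper_width: 0.31
```

```bash
python3 pt.py .546 -.0057 .025; python3 - <<'E'
from h import *
from fit import w
im=shot("w13")
p=[.5458,-.0077,-.2182];m=1e-3
s=4;x0,y0=225,60
c=cv2.resize(im[y0:y0+150,x0:x0+190,::-1],None,fx=s,fy=s,interpolation=cv2.INTER_CUBIC)
for X in [(50,75,12),(-50,75,12),(50,-75,12),(35,56,56),(35,28,56),(-35,56,56),(-35,28,56),(35,-28,56)]:
    u=pr("wrist",w(p,np.array(X)*m))[0];print(X,u.round(1),((u-[x0,y0])*s).round());cv2.circle(c,tuple(int(v) for v in (u-[x0,y0])*s),4,(0,0,255),1)
cv2.imwrite("pics/w13z.png",c)
E
```

```text
tcp [0.5467 0.0028 0.0898] jaw -11.98 z [ 0.0012  0.0018 -1.    ] F [-0.4  0.8 -2.8] w 0.31 t 13.68
need cm [-0.07 -0.85 -6.48] in tool [-0.0086  0.001   0.0648]
tcp [0.5467 0.0028 0.0898] jaw deg -11.98 z [ 0.001  0.002 -1.   ] t 13.68 F [-0.4  0.8 -2.8] w 0.31
(50, 75, 12) [378.4 126.5] [613. 266.]
(-50, 75, 12) [258.9 125.5] [136. 262.]
(50, -75, 12) [368.4 285.5] [574. 902.]
(35, 56, 56) [368.6 154.6] [574. 378.]
(35, 28, 56) [366.5 193.3] [566. 533.]
(-35, 56, 56) [269.1 153.8] [176. 375.]
(-35, 28, 56) [270.5 192.5] [182. 530.]
(35, -28, 56) [362.6 263. ] [550. 812.]
```

View pics/w13z.png

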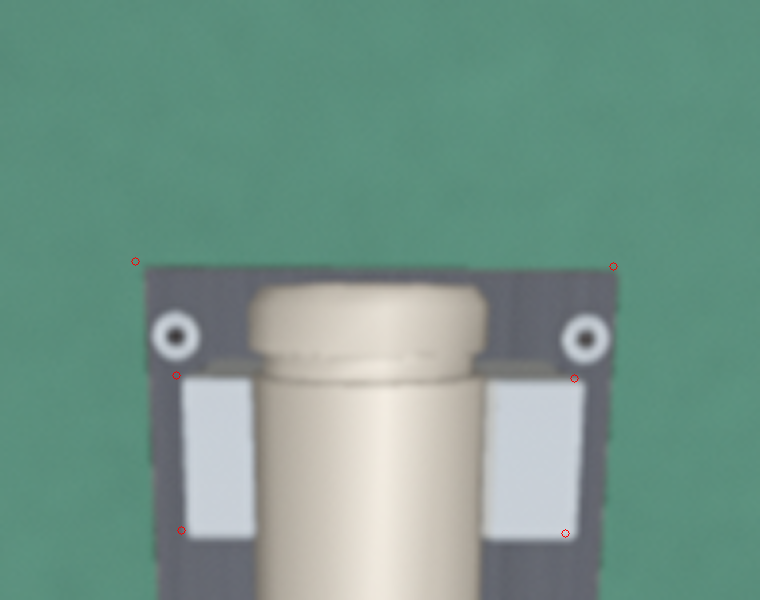

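Emit:
send_rows(motion="0 -0.5 -0.7 0 0 -0.2 1;0.1 -0.4 -0.7 0 0 -0.2 1;0 0 0 0 0 0 1;0 0 0 0 0 0 1")

```text
t: 14.07
eef_pos: [0.5476, -0.007, 0.0745]
tool_rot: [-0.0, 0.779, 0.627, 0.001]
contact_force: [-0.3, 0.4, -2.7]
gripper_width: 0.312
```

```bash
python3 pt.py .5473 -.0066 .025; python3 - <<'E'
from h import *
im=shot("w14")
s=4;x0,y0=225,60
c=cv2.resize(im[y0:y0+150,x0:x0+190,::-1],None,fx=s,fy=s,interpolation=cv2.INTER_CUBIC)
cv2.imwrite("pics/w14z.png",c)
E
```

```text
tcp [ 0.5476 -0.007   0.0745] jaw -12.4 z [ 0.0011  0.0017 -1.    ] F [-0.3  0.4 -2.7] w 0.312 t 14.07
need cm [-0.03  0.04 -4.95] in tool [ 0.0003 -0.0004  0.0495]
tcp [ 0.5476 -0.007   0.0745] jaw deg -12.4 z [ 0.001  0.002 -1.   ] t 14.07 F [-0.3  0.4 -2.7] w 0.312
```

View pics/w14z.png

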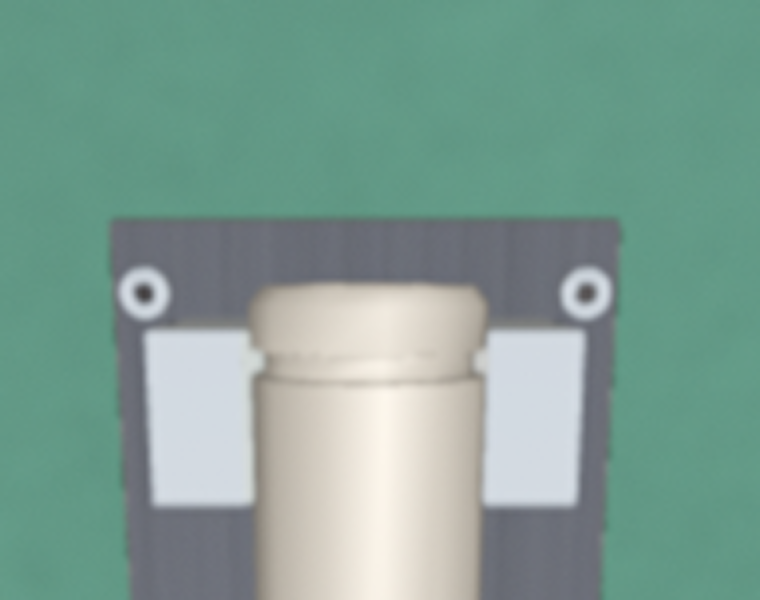

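```bash
python3 - <<'E'
from h import *
T=np.load("pics/w14_T.npy");wcam(T)
for r in(142.3,186.5):
    X=bp("wrist",(316.5,r),.056);print((T[:3,:3].T@(X-T[:3,3])).round(4))
for r in(60+217/4,):
    X=bp("wrist",(316.5,r),.012);print((T[:3,:3].T@(X-T[:3,3])).round(4))
E
```

```text
[0.0546 0.0001 0.0186]
[0.0256 0.     0.0186]
[0.0733 0.0001 0.0627]
```

Pin and vee centres agree to about 0.3 mm, with the yaw aligned and the pin centred lengthways to about 1 mm. Lowering.

Emit:
send_rows(motion="0 0 -0.8 0 0 0 1;0 0 -0.8 0 0 0 1;0 0 -0.8 0 0 0 1;0 0 -0.7 0 0 0 1;0 0 -0.5 0 0 0 1;0 0 0 0 0 0 1")

```text
t: 14.62
eef_pos: [0.5474, -0.007, 0.0348]
tool_rot: [-0.0, 0.779, 0.627, 0.001]
contact_force: [-0.5, -0.2, -2.4]
gripper_width: 0.307
```

```bash
python3 pt.py .5476 -.007 .025
```

```text
tcp [ 0.5474 -0.007   0.0348] jaw -12.41 z [ 0.0014  0.002  -1.    ] F [-0.5 -0.2 -2.4] w 0.307 t 14.62
need cm [ 0.02 -0.   -0.98] in tool [0.     0.0001 0.0098]
```

Emit:
send_rows(motion="0 0 -0.3 0 0 0 1;0 0 -0.3 0 0 0 1;0 0 -0.2 0 0 0 1;0 0 0 0 0 0 1")

```text
t: 14.95
eef_pos: [0.5474, -0.007, 0.0257]
tool_rot: [-0.0, 0.779, 0.627, 0.001]
contact_force: [-0.7, -0.6, -3.0]
gripper_width: 0.308
```

```bash
python3 pt.py .5476 -.007 .025
```

```text
tcp [ 0.5474 -0.007   0.0257] jaw -12.4 z [ 9.0e-04  1.8e-03 -1.0e+00] F [-0.7 -0.6 -3. ] w 0.308 t 14.95
need cm [ 0.02  0.   -0.07] in tool [0.     0.0002 0.0007]
```

Emit:
send_rows(motion="0 0 -0.06 0 0 0 1;0 0 0 0 0 0 1")

```text
t: 15.12
eef_pos: [0.5476, -0.007, 0.0252]
tool_rot: [-0.0, 0.779, 0.627, 0.001]
contact_force: [-0.4, -0.3, -2.2]
gripper_width: 0.308
```

Emit:
send_rows(motion="0 0 -0.06 0 0 0 1;0 0 0 0 0 0 1")

```text
t: 15.28
eef_pos: [0.5477, -0.007, 0.0252]
tool_rot: [-0.0, 0.779, 0.627, 0.001]
contact_force: [-0.3, 1.6, -2.6]
gripper_width: 0.311
```

Emit:
send_rows(motion="0 0 -0.06 0 0 0 1")

```text
t: 15.37
eef_pos: [0.5478, -0.007, 0.025]
tool_rot: [-0.001, 0.779, 0.627, 0.001]
contact_force: [-3.3, 1.2, 7.9]
gripper_width: 0.314
```

Emit:
send_rows(motion="-0.03 0 -0.05 0 0 0 1")

```text
t: 15.45
eef_pos: [0.5477, -0.007, 0.025]
tool_rot: [-0.0, 0.779, 0.627, 0.002]
contact_force: [-2.7, 1.5, 5.0]
gripper_width: 0.313
```

```bash
python3 pt.py .5476 -.007 .025; python3 - <<'E'
from h import *
im=shot("w15");shot("s15","side");shot("sc15","scene")
T,o=pose();print(o["contact_force"],o["torque"],T[:3,3])
a=cv2.imread("pics/s15.png")[190:270,290:380];b=cv2.imread("pics/sc15.png")[40:215,220:360]
cv2.imwrite("pics/m15.png",np.hstack([cv2.resize(a,(400,400),interpolation=2),cv2.resize(b,(400,400),interpolation=2)]))
E
```

```text
tcp [ 0.5477 -0.007   0.025 ] jaw -12.41 z [ 0.0023  0.003  -1.    ] F [-2.7  1.5  5. ] w 0.313 t 15.45
need cm [-0.01  0.   -0.  ] in tool [-0.     -0.0001  0.    ]
tcp [ 0.5477 -0.007   0.025 ] jaw deg -12.41 z [ 0.002  0.003 -1.   ] t 15.45 F [-2.7  1.5  5. ] w 0.313
tcp [ 0.5478 -0.007   0.025 ] jaw deg -12.42 z [ 0.002  0.003 -1.   ] t 15.5 F [-2.8  0.2  5.5] w 0.307
tcp [ 0.5478 -0.007   0.025 ] jaw deg -12.41 z [ 0.002  0.003 -1.   ] t 15.55 F [-2.5  0.   6.1] w 0.312
[-2.8867408   0.24358066  6.33661368] [0.10670736 0.51265339 0.01098675] [ 0.54774891 -0.00699035  0.02499764]
```

View pics/m15.png

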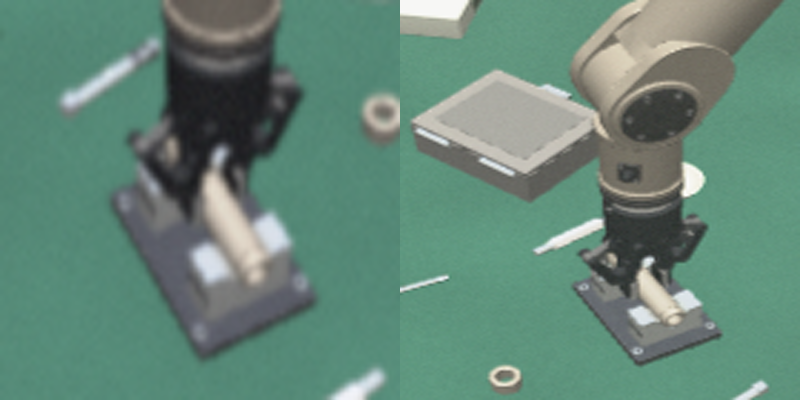

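View pics/w15.png

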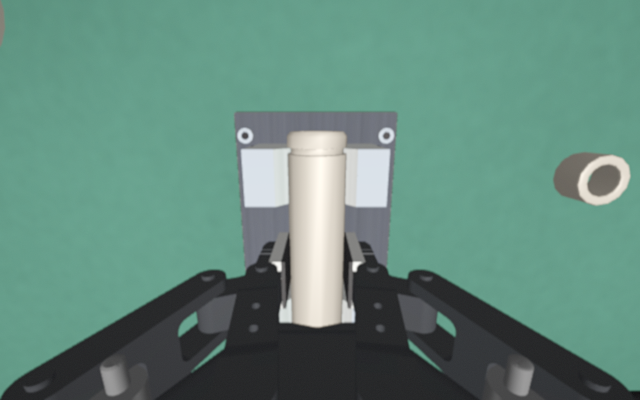

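Emit:
send_rows(motion="-0.08 0.02 -0.04 -0.1 0.1 0 1")

```text
t: 15.68
eef_pos: [0.5474, -0.0069, 0.0249]
tool_rot: [-0.0, 0.779, 0.626, 0.001]
contact_force: [0.9, 0.1, -2.0]
gripper_width: 0.312
```

Emit:
send_rows(motion="-0.08 0.02 -0.06 0 0 0 1")

```text
t: 15.77
eef_pos: [0.5473, -0.0067, 0.0245]
tool_rot: [0.0, 0.779, 0.626, 0.001]
contact_force: [-0.7, -0.1, 3.6]
gripper_width: 0.307
```

Emit:
send_rows(motion="-0.08 0.02 -0.05 0 0 0 1")

```text
t: 15.85
eef_pos: [0.5473, -0.0067, 0.0245]
tool_rot: [0.001, 0.779, 0.626, 0.002]
contact_force: [-0.9, -0.7, 6.2]
gripper_width: 0.311
```

Emit:
send_rows(motion="-0.06 0.01 -0.06 0 0 0 1")

```text
t: 15.93
eef_pos: [0.5474, -0.0067, 0.0245]
tool_rot: [0.001, 0.779, 0.627, 0.003]
contact_force: [-1.6, -0.9, 9.6]
gripper_width: 0.313
```

Emit:
send_rows(motion="-0.06 0.01 -0.06 0 0 0 1")

```text
t: 16.02
eef_pos: [0.5474, -0.0068, 0.0245]
tool_rot: [0.002, 0.779, 0.626, 0.003]
contact_force: [-2.4, 0.5, 7.7]
gripper_width: 0.311
```

```bash
python3 - <<'E'
from h import *
im=shot("w16");T,o=pose();print(np.round(o["contact_force"],2),np.round(o["torque"],2))
for n in("w16","w15"):
    b=cv2.imread(f"pics/{n}.png")[125:225,225:405];cv2.imwrite(f"pics/{n}z.png",cv2.resize(b,None,fx=4,fy=4,interpolation=2))
E
```

```text
tcp [ 0.5474 -0.0068  0.0245] jaw deg -12.42 z [ 0.007  0.001 -1.   ] t 16.02 F [-2.4  0.5  7.7] w 0.311
[-1.63  0.95  7.52] [0.01 0.42 0.09]
```

View pics/w16z.png

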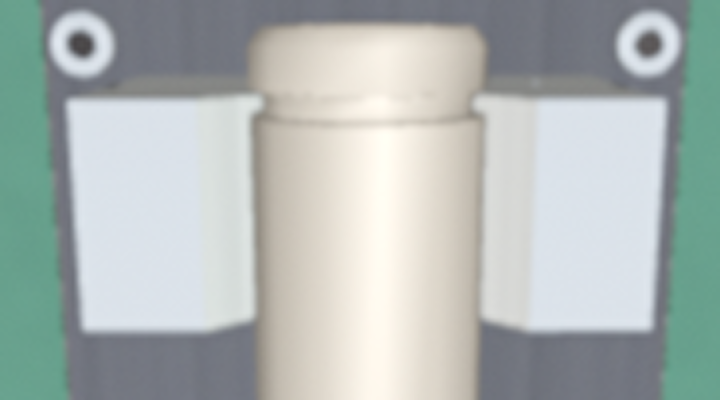

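View pics/w15z.png

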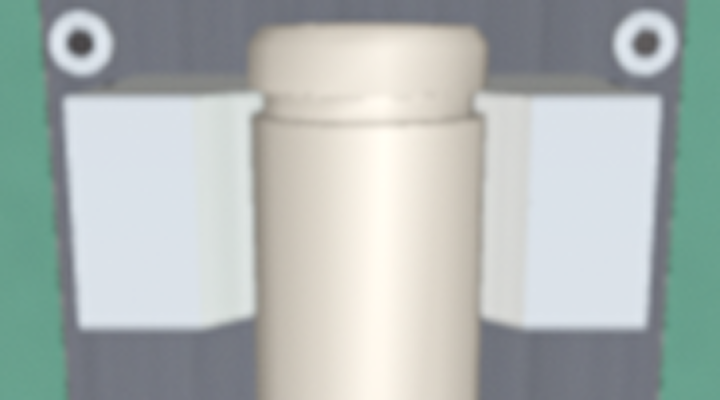

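Emit:
send_rows(motion="-0.07 0.02 -0.08 0 0 0 1")

```text
t: 16.15
eef_pos: [0.5474, -0.0067, 0.0244]
tool_rot: [0.002, 0.779, 0.626, 0.004]
contact_force: [-2.9, -0.7, 10.3]
gripper_width: 0.304
```

```bash
python3 - <<'E'
from h import *
for i in range(5):
    T,o=pose();print(np.round(o["contact_force"],2),np.round(o["torque"],2),T[:3,3].round(4),T[:3,2].round(4));read_camera("wrist")
E
```

```text
[-2.88 -0.73 10.26] [-0.07  0.55  0.09] [ 0.5474 -0.0067  0.0244] [ 0.0085  0.0013 -1.    ]
[-1.59 -0.21  8.73] [-0.    0.44  0.15] [ 0.5474 -0.0067  0.0245] [ 0.0087  0.0013 -1.    ]
[-2.19  0.44  9.49] [-0.03  0.44  0.11] [ 0.5474 -0.0067  0.0245] [ 0.0087  0.0013 -1.    ]
[-1.23  0.41  8.82] [-0.03  0.46  0.07] [ 0.5474 -0.0067  0.0244] [ 0.0086  0.0013 -1.    ]
[-1.51 -0.98  9.87] [-0.02  0.43  0.03] [ 0.5475 -0.0067  0.0244] [ 0.0086  0.0013 -1.    ]
```

```bash
python3 - <<'E'
from h import *
from fit import w,lidp
shot("sc17","scene")
p=[.4564,-.3519,.1868];x0,y0=205,40;s=5
im=cv2.resize(cv2.imread("pics/sc17.png")[40:150,205:345],None,fx=s,fy=s,interpolation=2)
for a,c in((0,(0,255,0)),(.06,(0,0,255))):
    q=((pr("scene",np.array([w(p,lidp([0,0,0,a],u,y,.008)) for u,y in((0,-.09),(0,.09),(.15,.09),(.15,-.09))]))-[x0,y0])*s).astype(np.int32);cv2.polylines(im,[q],True,c,1)
cv2.imwrite("pics/o17.png",im)
E
```

```text
tcp [ 0.5474 -0.0067  0.0244] jaw deg -12.42 z [ 0.009  0.001 -1.   ] t 16.4 F [-1.4 -0.2  8.2] w 0.31
```

View pics/o17.png

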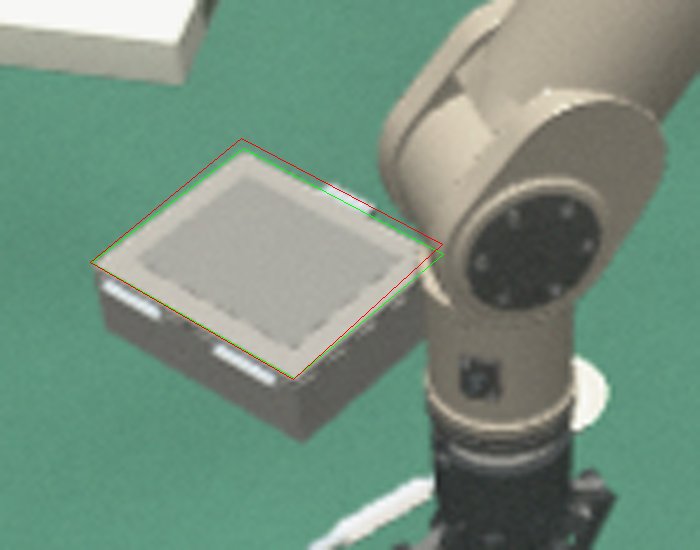

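The lid's outline still lies on the shut (green) model. Handing in.

```bash
python3 -c "
from station import *
print(hand_in()); print(get_obs()['contact_force'])"
```

```text
the job is handed in; nothing more can be done
None
the job is handed in; nothing more can be done
```

I shut the lid with the closed fingers, gripped the middle-sized pin on the mat, lowered it into the vee blocks and handed in at about 16.4 s, with the fingers still pressing it down. `hand_in()` gives no verdict, so what follows is from my own last checks.

**Last checks**
- **Lid:** its outline in the scene camera matches the fully shut model.
- **Pin position:** it sat within about 0.2 mm of the vee's middle plane in the wrist view. Before I lowered it, it was centred lengthways to about 1 mm and aligned to well under 1°.
- **Press:** the net downward push was steady at about 11 to 12 N. The sideways force was only about 1 N, so both sloping faces carry load, roughly 7 to 9 N each. I worked that out from the wrist force; I could not measure each face directly.

**What went wrong or disagreed**
- **Fingertip position:** the real tip of the shut fingers is about 22 mm behind the reported tool point, against what the description says. I found this when the fingers touched the lid, and allowed for it in the grasp and the seating.
- **Force on the lid:** the wrist force briefly read about 42 N along z as the lid bottomed out. That push came from the fingertips, not the gripper's body.
- **First seating:** the pin first rested about 1 mm towards the far face, and I corrected that while pressing.
- **Tool tilt:** the tool finished about 0.5° off vertical.
- **Other things on the bench:** I saw no sign that any had been touched, but I did not measure their positions again at the end.

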